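# Make up the spice caddy to three jars and lock it

### The arm

A 6-joint arm with a two-finger parallel gripper is mounted at the origin on a cart in front of the work surface, level with it; the furniture and walls round the work are solid. World frame = base frame: x ahead of the robot, y to its left, z up, the work surface at z = 0. Lengths are in m, angles in degrees, forces in N, time in s.
With the tool pointing down it reaches from about 0.35 to 0.875 m from the base axis. Payload 4.2 kg.
Tool frame: the origin (TCP) lies midway between the tips of the shut fingers; the grasp point (between the pads) lies 19 mm behind it; z points along the fingers, y is the line along which they close (so a half turn about z gives the same grasp; the last joint's range is limited). The gripper opens to 87 mm and grips with 3 to 60 N. Pads are 19 mm wide; open, the fingers measure 117 mm over their backs; the gripper's body (75 mm by 190 mm) begins 51 mm behind the grasp point.
Start: joints at [-58.121, 22.042, 0.453, 0, -68.411, -14.817], TCP at [0.183, -0.597, 0.223] pointing down, gripper open.
Joint ranges: [-179.83, 179.83], [-69.29, 118.12], [-61.27, 80.66], [-181.25, 117.63], [-171.15, -9.14], [-177.46, 177.46]. Speed limits (degrees/s): [159.86, 159.86, 180, 180, 180, 180].

### API

Orientations are given as a 3x3 rotation matrix whose columns are the frame's x, y, z axes.
In Python, from station import r gives the robot as it stands.
- The arm moves only by the shell command python3 steer.py 'ROWS'. ROWS is a JSON list of rows, 1 to 8 of them, each of 7 numbers: the opening from 0.0 (shut) to 1.0 (fully open), then dx, dy, dz in shares of 50 cm (1.0 is 50 cm), then a rotation vector rx, ry, rz in fractions of the full range, 1 being 90 degrees; each row is the pose to reach, as a shift and turn from the pose commanded when the command began, along the tool's axes at that moment; what a row does not reach only later rows make up. A row lasts 1/10 s, in which the tool goes at most 0.05 m and 8.59 degrees, less where a joint would pass 70% of its speed; a pose out of reach is approached as far as the arm can. The fingers move at their own pace and stop on an object; the grip force is fixed at half the most. Time passes only in rows, so rows that do not move let the fingers close. It prints the time, the measured TCP pose, the force, the opening and the grip force at its end. A shift or turn number past 1, either way, is cut back to 1. Input that does not fit is refused with a message, and nothing moves.
- r.sense(): the state, without advancing time (a new reading comes with each control period).
- r.capture(name): name is "scene" or "top" or "wrist"; returns a dict with "pixels" (480x640x3 uint8, red, green, blue), "z_map" (480x640 float32, m along the optical axis (not along the pixel's ray), 0 where there is no reading), "K" (3x3 intrinsics, pixels), "world_from_camera" (4x4, takes a point from camera to world coordinates). Camera axes: x right, y up, looking along -z (the intrinsics and any distortion apply to the point x, -y, -z); pixel columns grow to the right and rows downward; lengths in m; the calibration is good to about 2 mm. A picture is of the moment at which its call begins.
- r.finish_job(): hands the job in; it is judged then, once.
The state is a dict: "time_s": time; "joints": joint angles; "joint_velocities": joint speeds; "effort": joint torques, N m; "tcp_pos": TCP position; "ee_rot": TCP orientation; "wrist_force": force on the tool from outside, world axes, zero at the start; "moment": the same for the moment, N m; "gripper_width": opening from 0.0 (shut) to 1.0 (fully open); "gripper_force": force on a finger pad.
Only numpy, scipy, OpenCV 4.12 (cv2) and the standard library are available. Lean on these libraries where they do the work, as an engineer would, in place of code of your own. Each camera call takes 0.05 s, during which the arm holds its last target. There are 200 camera calls.

### The job

The blue caddy goes out with three spice jars in it and already has one: take jars from the sloped rack until three stand upright in its channel, and leave the jar that is over leaning in the rack. Then lay the steel hold-down bar over their lids, seated in the notches of both end plates; set everything down without dropping it or knocking a jar over, and leave the things standing around where they are.

Things in the scene. Friction and masses are not known exactly. Their poses are not given: they have to be found in the camera images.
- jar_1: glass spice jar with a yellow screw lid, a cylinder 42 mm across and 96 mm high over the lid (lid: top 20 mm, 41 mm across), about 0.11 kg. Origin at the centre of its underside, z up along its axis. Starts on the sloped rack, leaning 30 deg (0.52 rad) out of vertical, its lid towards the rack's front.
- jar_2: glass spice jar with a yellow screw lid, a cylinder 42 mm across and 96 mm high over the lid (lid: top 20 mm, 41 mm across), about 0.11 kg. Origin at the centre of its underside, z up along its axis. Starts on the sloped rack, leaning 30 deg (0.52 rad) out of vertical, its lid towards the rack's front.
- jar_3: glass spice jar with a yellow screw lid, a cylinder 42 mm across and 96 mm high over the lid (lid: top 20 mm, 41 mm across), about 0.11 kg. Origin at the centre of its underside, z up along its axis. Starts on the sloped rack, leaning 30 deg (0.52 rad) out of vertical, its lid towards the rack's front.
- jar_4: glass spice jar with a yellow screw lid, a cylinder 42 mm across and 96 mm high over the lid (lid: top 20 mm, 41 mm across), about 0.11 kg. Origin at the centre of its underside, z up along its axis. Starts standing in the caddy, somewhere in the half of the channel at the caddy's -y end.
- rack: fixed steel step rack, 250 mm long (y), about 90 mm deep; origin under its base on the worktop, x to its back, y along the row, z up. Its front (-x) is roughly towards the robot. A lip square to the step holds the jars' lower 48 mm in front, a back stop their lower 27 mm behind; jars are 68 mm or more apart and slide out along their axis.
- rack_step (a point): on the rack's sloped step, mid-length, on the line where the jars' undersides are centred; 34 mm above the worktop, axes as rack (not tilted). The step falls 30 deg towards the front, so leaning jars' axes point along (-0.5, 0, 0.866) in these axes.
- caddy: fixed blue caddy with steel end plates; origin under its centre on the worktop, y along its channel, z up. Outside 58 x 192 mm; channel 50 mm wide (x), 180 mm long (y), floor 4 mm above the worktop, side walls up to 44 mm. Four jars would fit in a row. End plates (6 mm thick, 50 mm wide) rise at both ends and carry the notches.
- notch_a (a point): centre of the notch bottom in the end plate at the caddy's +y end (y = +93 mm), 103 mm above the worktop, 3 mm over the lids of standing jars. Notches are 24 mm wide; their ears reach 124 mm above the worktop and flare outwards above 112 mm.
- notch_b (a point): the same at the caddy's -y end (y = -93 mm)
- bar: loose steel hold-down bar, 0.18 kg, 18 mm wide (x), 210 mm long (y), 8 mm thick; ends turned down 10 mm, inner faces 202 mm apart, to hang outside the end plates (192 mm over their outer faces). Origin at the centre of the flat underside, 10 mm above the worktop at the start; y along it, z up; fits either way round.
- bar_grip (a point): centre of the bar's black grip (70 mm long along y, 16 mm wide, 14 mm high), 29 mm above bar's origin
- steel_cup: small steel prep cup, 66 mm across, 39 mm high, origin under its centre; stays where it is
- cup_2: steel prep cup, 70 mm across, 42 mm high, origin under its centre; stays where it is
- thermometer: grey probe thermometer lying flat, 200 mm long (x), 34 mm wide, 17 mm high, origin under its centre; stays where it is
- brush: white dish brush lying flat, 249 mm long (x), 48 mm high at its head, origin under its centre; stays where it is
- mill: brown pepper mill, 58 mm across, 165 mm high, origin under its centre; stays where it is

How it is judged (in metres and radians):
On the way:
1. three jars stand upright in the caddy's channel and the fourth is still leaning in the rack (x of jar_4 in the frame of caddy between -0.014 and 0.014 m and y of jar_4 in the frame of caddy between -0.078 and 0.078 m and z of jar_4 in the frame of caddy between -0.002 and 0.012 m and angle between jar_4's own z axis and vertical below 0.12 rad and (((x of jar_2 in the frame of caddy between -0.014 and 0.014 m and y of jar_2 in the frame of caddy between -0.078 and 0.078 m and z of jar_2 in the frame of caddy between -0.002 and 0.012 m and angle between jar_2's own z axis and vertical below 0.12 rad) and (x of jar_3 in the frame of caddy between -0.014 and 0.014 m and y of jar_3 in the frame of caddy between -0.078 and 0.078 m and z of jar_3 in the frame of caddy between -0.002 and 0.012 m and angle between jar_3's own z axis and vertical below 0.12 rad) and (x of jar_1 in the frame of rack_step between -0.02 and 0.02 m and y of jar_1 in the frame of rack_step between -0.11 and 0.11 m and z of jar_1 in the frame of rack_step between -0.015 and 0.02 m and angle between jar_1's own z axis and vertical between 0.4 and 0.65 rad)) or ((x of jar_1 in the frame of caddy between -0.014 and 0.014 m and y of jar_1 in the frame of caddy between -0.078 and 0.078 m and z of jar_1 in the frame of caddy between -0.002 and 0.012 m and angle between jar_1's own z axis and vertical below 0.12 rad) and (x of jar_3 in the frame of caddy between -0.014 and 0.014 m and y of jar_3 in the frame of caddy between -0.078 and 0.078 m and z of jar_3 in the frame of caddy between -0.002 and 0.012 m and angle between jar_3's own z axis and vertical below 0.12 rad) and (x of jar_2 in the frame of rack_step between -0.02 and 0.02 m and y of jar_2 in the frame of rack_step between -0.11 and 0.11 m and z of jar_2 in the frame of rack_step between -0.015 and 0.02 m and angle between jar_2's own z axis and vertical between 0.4 and 0.65 rad)) or ((x of jar_1 in the frame of caddy between -0.014 and 0.014 m and y of jar_1 in the frame of caddy between -0.078 and 0.078 m and z of jar_1 in the frame of caddy between -0.002 and 0.012 m and angle between jar_1's own z axis and vertical below 0.12 rad) and (x of jar_2 in the frame of caddy between -0.014 and 0.014 m and y of jar_2 in the frame of caddy between -0.078 and 0.078 m and z of jar_2 in the frame of caddy between -0.002 and 0.012 m and angle between jar_2's own z axis and vertical below 0.12 rad) and (x of jar_3 in the frame of rack_step between -0.02 and 0.02 m and y of jar_3 in the frame of rack_step between -0.11 and 0.11 m and z of jar_3 in the frame of rack_step between -0.015 and 0.02 m and angle between jar_3's own z axis and vertical between 0.4 and 0.65 rad)))), for 0.2 s.
At the end, for the whole second after the job is handed in: Exactly three jars stand upright in the caddy (within 0.12 rad), the other leans in the rack as before; the bar lies flat in both notches (centre within 6 mm across, 8 mm along, 4 mm in height, parallel within 0.07 rad); all at rest (all of step 1 and x of bar in the frame of caddy between -0.006 and 0.006 m and y of bar in the frame of caddy between -0.008 and 0.008 m and z of bar in the frame of caddy between 0.099 and 0.107 m and angle between the y axis of bar and the y axis of caddy, either way round below 0.07 rad and angle between bar's own z axis and vertical below 0.06 rad and linear speed of each of jar_1, jar_2, jar_3, jar_4, bar below 0.02 m/s); the robot touches nothing.
It fails at once if a jar is knocked over (leaning more than 1 rad) (angle between any of jar_1, jar_2, jar_3, jar_4's own z axis and vertical above 1 rad).
It fails at once if a jar or the bar is dropped: it comes down faster than 0.4 m/s in the last millimetres over its seat in the caddy (as after a free fall of 10 mm or more) ((x of jar_1 in the frame of caddy between -0.03 and 0.03 m and y of jar_1 in the frame of caddy between -0.09 and 0.09 m and z of jar_1 in the frame of caddy below 0.02 m and linear speed of jar_1 above 0.4 m/s) or (x of jar_2 in the frame of caddy between -0.03 and 0.03 m and y of jar_2 in the frame of caddy between -0.09 and 0.09 m and z of jar_2 in the frame of caddy below 0.02 m and linear speed of jar_2 above 0.4 m/s) or (x of jar_3 in the frame of caddy between -0.03 and 0.03 m and y of jar_3 in the frame of caddy between -0.09 and 0.09 m and z of jar_3 in the frame of caddy below 0.02 m and linear speed of jar_3 above 0.4 m/s) or (x of jar_4 in the frame of caddy between -0.03 and 0.03 m and y of jar_4 in the frame of caddy between -0.09 and 0.09 m and z of jar_4 in the frame of caddy below 0.02 m and linear speed of jar_4 above 0.4 m/s) or (x of bar in the frame of caddy between -0.03 and 0.03 m and y of bar in the frame of caddy between -0.09 and 0.09 m and z of bar in the frame of caddy below 0.115 m and linear speed of bar above 0.4 m/s)).
It fails at once if a bystander is pushed (more than 25 mm) or tipped (distance of any of steel_cup, cup_2, thermometer, brush, mill from where it was at the start of the episode above 0.025 m or angle between any of steel_cup, cup_2, thermometer, mill's own z axis and vertical above 0.3 rad or angle between brush's own z axis and vertical above 0.4 rad).
It also fails if it takes over 72 s, if anything falls off the work surface, if the arm or the gripper's body presses on something with over 40 N, if the wrist force passes 120 N, or if a joint passes its speed limit or range.

## Working session

There is one attempt and no reset: what is moved stays moved. The work goes in short steps, Python scripts to look and compute and a shell command to move; the robot and the scene stay as the last step left them, time stands still between calls to the robot, and variables do not carry over. Pictures are saved under pics/ and viewed, at most 10 in all, crops included, and the job is handed in when it is done.

```bash
ls; mkdir -p pics; python3 - <<'E'
from station import r
import cv2,numpy as np
for n in("scene","top"):
    c=r.capture(n); cv2.imwrite(f"pics/{n}0.png",c["pixels"][:,:,::-1]); np.savez(f"{n}0.npz",**c)
    print(n,c["K"].tolist(),c["world_from_camera"].round(4).tolist())
s=r.sense(); print(s["tcp_pos"],np.round(s["ee_rot"],3).tolist(),s["gripper_width"],s["time_s"])
E
```

```text
pics
station.py
steer.py
scene [[548.0273412001637, 0.0, 313.657927880342], [0.0, 548.0273412001637, 242.0260574960952], [0.0, 0.0, 1.0]] [[-0.4807, 0.4079, -0.7763, -0.468], [-0.8769, -0.23, 0.4221, 0.5775], [-0.0063, 0.8836, 0.4682, 0.7132], [0.0, 0.0, 0.0, 1.0]]
top [[583.5954727512618, 0.0, 322.79534654086257], [0.0, 583.5954727512618, 243.73613758893637], [0.0, 0.0, 1.0]] [[-0.3253, 0.8719, -0.3661, 0.022], [-0.9456, -0.302, 0.1209, 0.208], [-0.0051, 0.3855, 0.9227, 1.3616], [0.0, 0.0, 0.0, 1.0]]
[ 0.18324713 -0.59698089  0.22156242] [[-0.956, -0.293, -0.001], [-0.293, 0.956, 0.002], [0.0, 0.002, -1.0]] 0.9975065425654018 0.1
```

View pics/scene0.png

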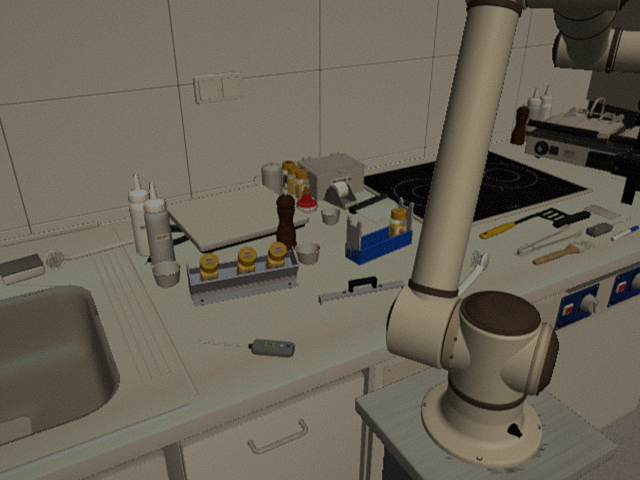

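View pics/top0.png

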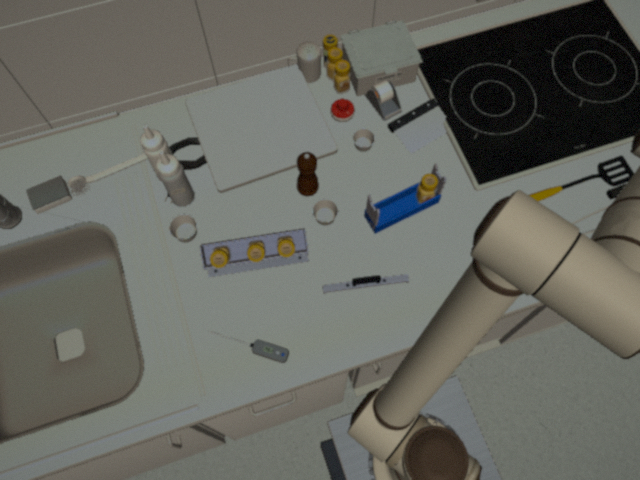

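The scene view shows the rack with three yellow lids near (210–278, 255), the bar with its black grip near (362, 285), and the blue caddy near (380, 243) with its jar at the right end (398, 218). In the top view, the lids are at (219,257), (257,250) and (287,245), the caddy runs (370,220)–(440,195) with its lid at (428,182), and the bar is at (366,282).

```bash
cat > h.py <<'E'
import numpy as np,cv2
from station import r
def cloud(c):
    K,z=c["K"],c["z_map"]; v,u=np.mgrid[:480,:640]
    p=np.stack([(u-K[0,2])/K[0,0]*z,-(v-K[1,2])/K[1,1]*z,-z],-1)
    T=c["world_from_camera"]; w=p@T[:3,:3].T+T[:3,3]; w[z==0]=np.nan
    return w
def ray(c,u,v,h):
    K,T=c["K"],c["world_from_camera"]
    d=T[:3,:3]@np.array([(u-K[0,2])/K[0,0],-(v-K[1,2])/K[1,1],-1]); o=T[:3,3]
    return o+d*(h-o[2])/d[2]
def blobs(m,amin):
    n,l,st,ce=cv2.connectedComponentsWithStats(m.astype(np.uint8))
    return [(l==i,st[i],ce[i]) for i in range(1,n) if st[i,4]>=amin]
def hsv(c): return cv2.cvtColor(c["pixels"],cv2.COLOR_RGB2HSV)
def rect(xy): return cv2.minAreaRect(xy.astype(np.float32))
E
python3 - <<'E'
from h import *
np.set_printoptions(precision=4,suppress=True)
for n in("top","scene"):
    c=dict(np.load(n+"0.npz")); w=cloud(c); H=hsv(c); print(n)
    ye=(H[...,0]>14)&(H[...,0]<32)&(H[...,1]>130)&(H[...,2]>80)
    for m,st,ce in blobs(ye,60):
        p=w[m]; p=p[np.isfinite(p[:,0])]
        if len(p) and p[:,0].min()<1 : print(" yel",st,ce,np.median(p,0),np.percentile(p,[2,98],axis=0).ravel())
    bl=(H[...,0]>100)&(H[...,0]<125)&(H[...,1]>170)&(w[...,2]>-.01)
    for m,st,ce in blobs(bl,100):
        p=w[m];p=p[np.isfinite(p[:,0])]; q=p[p[:,2]>.038]; print(" blue",st,np.percentile(p[:,2],[2,50,98]),rect(p[:,:2]),rect(q[:,:2]) if len(q)>10 else 0)
    # non-worktop heights
    hi=(w[...,2]>.006)&(w[...,2]<.3)&(w[...,0]>.2)&(w[...,0]<.8)&(np.abs(w[...,1])<.75)
    for m,st,ce in blobs(hi,60):
        p=w[m]; print(" blob",st,p.mean(0),np.percentile(p[:,2],98),rect(p[:,:2]))
E
```

```text
top
 yel [323  35  27  56 694] [336.1398  61.0821] [ 1.0293 -0.1675  0.0942] [ 0.9773 -0.1929  0.0285  1.1052 -0.152   0.1028]
 yel [419 174  19  28 286] [427.5559 186.2517] [ 0.5858 -0.2517  0.0937] [ 0.5757 -0.28    0.0354  0.612  -0.2374  0.104 ]
 yel [530 186  32  15 212] [545.4764 193.1745] [ 0.4997 -0.5552  0.0206] [ 0.4907 -0.5983  0.012   0.5091 -0.5206  0.0272]
 yel [278 238  17  19 170] [285.5647 246.4647] [0.5387 0.1282 0.1182] [0.5176 0.1113 0.1041 0.5605 0.1462 0.1299]
 yel [248 243  16  19 181] [255.7901 251.2155] [0.55   0.1956 0.1174] [0.5284 0.1788 0.1032 0.5719 0.2157 0.1303]
 yel [211 248  18  20 197] [219.7259 256.6853] [0.5642 0.2765 0.1164] [0.5431 0.2605 0.095  0.588  0.2996 0.1294]
 blue [ 375  185   65   47 1190] [-0.0006  0.0117  0.0467] ((0.5869755148887634, -0.19233940541744232), (0.060334835201501846, 0.19010791182518005), 8.272771835327148) ((0.5862604379653931, -0.1924961656332016), (0.05827103182673454, 0.18258370459079742), 9.311031341552734)
 blob [ 395   86  202  104 8054] [ 0.6894 -0.5512  0.0097] 0.01548353300783746 ((0.6833983659744263, -0.504737
[... 5003 characters left out ...]
54] [ 0.3217 -0.6041  0.0129] 0.01890512904747747 ((0.3266321122646332, -0.5974079370498657), (0.21771827340126038, 0.04457169026136398), 89.62943267822266)
 blob [457 252  33  45 486] [ 0.3555 -0.3175  0.0213] 0.04484443862696526 ((0.3531104028224945, -0.30037057399749756), (0.03628874942660332, 0.18602290749549866), 26.98339080810547)
 blob [318 277  87  27 825] [ 0.4206 -0.0295  0.0228] 0.04647354213347107 ((0.42221543192863464, -0.03348255157470703), (0.21054020524024963, 0.02523237094283104), 78.63442993164062)
 blob [238 340  57  17 614] [0.3385 0.2376 0.0138] 0.018020519743484988 ((0.3490571975708008, 0.24434566497802734), (0.11349250376224518, 0.03866235911846161), 51.43354034423828)
```

```bash
cat >> h.py <<'E'
from scipy.spatial.transform import Rotation as Ro
def frame(yaw,tilt=0):
    """tool closing along the thing's x (tool y = -x), x axis at yaw; tilt leans approach forward"""
    a=np.radians(yaw);t=np.radians(tilt); xr=np.array([np.cos(a),np.sin(a),0]);Z=np.array([0,0,1.])
    z=np.sin(t)*xr-np.cos(t)*Z; y=-np.cos(t)*xr-np.sin(t)*Z
    return np.stack([np.cross(y,z),y,z],1)
def to(p,R,lab=""):
    s=r.sense(); C=np.array(s["ee_rot"])
    print(lab,"d",(C.T@(np.array(p)-s["tcp_pos"])).round(4),"rv",Ro.from_matrix(C.T@R).as_rotvec(degrees=True).round(2))
E
python3 - <<'E'
from h import *
to([.54,-.19,.40],frame(8.5))
E
```

```text
d [-0.4604  0.2848 -0.1779] rv [ 1.000e-01  8.000e-02 -8.145e+01]
```

The rows are not in the units I measure in: shifts go in shares of 50 cm and turns go in shares of 90 degrees. I convert before sending: -0.3 m is -0.6, 0.18 m is 0.36, -55 degrees is -0.6111.

```bash
python3 steer.py '[[0.85, 0, 0, -0.1, 0, 0, 0], [0.85, -0.2, 0.12, -0.2, 0, 0, -0.1778], [0.85, -0.6, 0.36, -0.356, 0.0011, 0, -0.6111], [0.85, -0.6, 0.36, -0.356, 0.0011, 0, -0.6111], [0.85, -0.6, 0.36, -0.356, 0.0011, 0, -0.6111], [0.85, -0.6, 0.36, -0.356, 0.0011, 0, -0.6111], [0.85, -0.6, 0.36, -0.356, 0.0011, 0, -0.6111], [0.85, -0.6, 0.36, -0.356, 0.0011, 0, -0.6111]]'; python3 - <<'E'
from h import *
to([.54,-.19,.40],frame(8.5))
E
```

```text
time_s: 0.9
tcp_pos: [0.4039, -0.3514, 0.3934]
ee_rot: [[-0.304, -0.953, 0.001], [-0.953, 0.304, -0.001], [0.0, -0.001, -1.0]]
wrist_force: [0.8, -0.3, -0.6]
gripper_width: 0.85
gripper_force: 0.0
 d [-0.1951 -0.0806 -0.0066] rv [ -0.05  -0.04 -26.21]
```

To row units: -0.195 m is -0.39, -0.08 m is -0.16, -26.2 degrees is -0.2911.

```bash
python3 steer.py '[[0.85, -0.39, -0.16, -0.012, 0, 0, -0.2911], [0.85, -0.39, -0.16, -0.012, 0, 0, -0.2911], [0.85, -0.39, -0.16, -0.012, 0, 0, -0.2911], [0.85, -0.39, -0.16, -0.012, 0, 0, -0.2911], [0.85, -0.39, -0.16, -0.012, 0, 0, -0.2911], [0.85, -0.39, -0.16, -0.012, 0, 0, -0.2911]]'; python3 - <<'E'
from h import *
c=r.capture("wrist"); cv2.imwrite("pics/w1.png",c["pixels"][:,:,::-1]); np.savez("w1.npz",**c)
print(c["K"],c["world_from_camera"].round(3))
E
```

```text
time_s: 1.5
tcp_pos: [0.5402, -0.1907, 0.3977]
ee_rot: [[0.147, -0.989, -0.001], [-0.989, -0.147, -0.001], [0.001, 0.001, -1.0]]
wrist_force: [-0.9, 0.6, -0.5]
gripper_width: 0.85
gripper_force: 0.0
[[391.09074994   0.         320.30180199]
 [  0.         391.09074994 237.98384508]
 [  0.           0.           1.        ]] [[-0.989  0.14   0.039  0.552]
 [-0.145 -0.952 -0.27  -0.265]
 [-0.    -0.273  0.962  0.56 ]
 [ 0.     0.     0.     1.   ]]
```

View pics/w1.png

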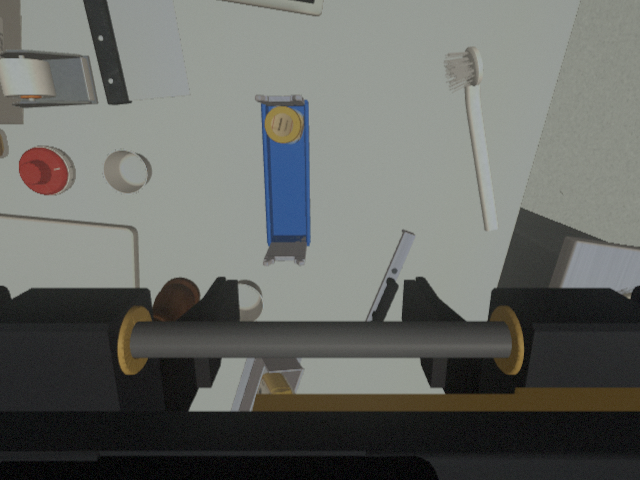

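The wrist view shows the caddy at (262–310, 95–262), with steel ears at both ends and its jar lid at (284,125). The bar is near (395,275).

```bash
cat >> h.py <<'E'
def caddy(c):
    H=hsv(c); w=cloud(c)
    m=(H[...,0]>100)&(H[...,0]<125)&(H[...,1]>150)&(H[...,2]>40)
    b=max(blobs(m,100),key=lambda b:b[1][4])[0]
    ys,xs=np.nonzero(b); P=np.array([ray(c,u,v,.044) for u,v in zip(xs,ys)])
    print("blue rays@44",rect(P[:,:2]),"depth z",np.nanpercentile(w[b][:,2],[5,50,95]))
    t=b&(w[...,2]>.039)&(w[...,2]<.049); print("rim cloud",t.sum(),rect(w[t][:,:2]))
def lids(c,h=.1):
    H=hsv(c); w=cloud(c); ye=(H[...,0]>12)&(H[...,0]<34)&(H[...,1]>110)&(H[...,2]>60)
    for m,st,ce in blobs(ye,100):
        p=w[m]; top=p[p[:,2]>h-.008]
        (u,v),rad=cv2.minEnclosingCircle(np.argwhere(m)[:,::-1].astype(np.float32))
        print("lid",st,(round(u,1),round(v,1)),round(rad,1),"ray",ray(c,u,v,h).round(4),"top rect",rect(top[:,:2]) if len(top)>20 else 0,np.nanpercentile(p[:,2],95).round(4))
E
python3 - <<'E'
from h import *
c=dict(np.load("w1.npz")); caddy(c); lids(c)
w=cloud(c); m=(w[...,2]>.09)&(w[...,2]<.13); m[270:]=0; m[:,:240]=0;m[:,330:]=0
for b,st,ce in blobs(m,8): print("ear/lid",st,w[b].mean(0).round(4),w[b].max(0)[2].round(4))
m=(w[...,2]>.111)&(w[...,2]<.13); m[270:]=0; m[:,:240]=0;m[:,330:]=0
for b,st,ce in blobs(m,3): print("ear top",st,w[b].mean(0).round(4))
E
```

```text
blue rays@44 ((0.5831250548362732, -0.19404616951942444), (0.04989062622189522, 0.17920275032520294), 7.85309362411499) depth z [0.00257964 0.0042535  0.04321062]
rim cloud 318 ((0.5603944659233093, -0.1969122290611267), (0.004158388823270798, 0.17991133034229279), 7.857093811035156)
lid [265 106  36  37 614] (282.3, 124.5) 18.6 ray [ 0.5948 -0.2611  0.1   ] top rect ((0.5946866273880005, -0.261460542678833), (0.039480894804000854, 0.03916271775960922), 7.079424858093262) 0.1016
lid [ 117  306   35   69 1189] (133.0, 340.0) 34.9 ray [0.7574 0.0392 0.1   ] top rect ((0.5857231616973877, -0.2134939432144165), (0.002922536339610815, 0.01636386103928089), 8.14954662322998) 0.4892
lid [ 490  306   34   69 1140] (507.0, 340.0) 34.9 ray [ 0.2687 -0.0327  0.1   ] top rect ((0.5041936635971069, -0.22555063664913177), (0.002663413295522332, 0.01569211669266224), 10.3792085647583) 0.489
lid [ 253  374  387   37 7304] (446.0, 399.0) 193.3 ray [0.3271 0.0686 0.1   ] top rect ((0.5184100270271301, -0.21781666576862335), (0.0779961571097374, 0.003165433183312416), 8.598827362060547) 0.4985
ear/lid [255  94  48   8 317] [ 0.6008 -0.288   0.1105] 0.1241
ear/lid [ 264  106   37   37 1062] [ 0.5949 -0.2618  0.1001] 0.1027
ear/lid [263 252  43  14 388] [ 0.5729 -0.1065  0.1068] 0.124
ear top [255  94  13   7  80] [ 0.6187 -0.2855  0.1189]
ear top [290  94  12   7  76] [ 0.5823 -0.291   0.1185]
ear top [263 258  12   8  72] [ 0.5912 -0.103   0.1178]
ear top [294 258  11   7  69] [ 0.5544 -0.1088  0.1176]
```

```bash
python3 - <<'E'
from h import *
np.set_printoptions(precision=1,suppress=True,linewidth=150)
a=np.radians(8.2);R=np.array([[np.cos(a),-np.sin(a)],[np.sin(a),np.cos(a)]])
for n in("w1","top0","scene0"):
    c=dict(np.load(n+".npz")); w=cloud(c); L=(w[...,:2]-[.587,-.195])@R*1e3; z=w[...,2]*1e3
    near=(np.abs(L[...,0])<35)&(np.abs(L[...,1])<105)
    def q(m,k): 
        v=L[m&near][:,k]; return np.percentile(v,[3,50,97]) if len(v) else None
    print(n)
    print(" ears+ x,y",q((z>114)&(L[...,1]>70),0),q((z>114)&(L[...,1]>70),1)," ears- ",q((z>114)&(L[...,1]<-80),0),q((z>114)&(L[...,1]<-80),1))
    for s in(-1,1):
        m=(z>40)&(z<47)&(np.sign(L[...,0])==s)&(abs(L[...,0])>18)
        f=L[m&near&(abs(L[...,1])<75)]; print(" rim",s,len(f),q(m,0),q(m,1),np.degrees(np.polyfit(f[:,1],f[:,0],1)[0]) if len(f)>20 else '')
    m=(z<7)&(abs(L[...,0])<24); print(" floor y",q(m,1))
E
```

```text
w1
 ears+ x,y [-25.3  -0.7  22.9] [88.1 90.1 93.7]  ears-  [-23.2  14.7  24.4] [-97.3 -94.3 -91.6]
 rim -1 513 [-30.  -27.2 -23.9] [-91.6  -9.5  87.6] -0.5855300437461941
 rim 1 486 [23.4 26.6 29.8] [-89.1  -4.3  87.2] -0.7098653473375295
 floor y [-47.9  17.1  84.5]
top0
 ears+ x,y [-23.2  15.4  24.6] [91.9 95.4 98.7]  ears-  [-21.2  15.1  25.2] [-94.1 -89.9 -86.7]
 rim -1 108 [-28.7 -25.3 -19.8] [-89.    0.4  95.9] -0.9431287274936847
 rim 1 89 [24.4 28.1 31.7] [-55.4   6.   79. ] -0.4628063312329556
 floor y [-43.8  20.3 102.7]
scene0
 ears+ x,y [-25.9 -17.5  18.4] [91.1 95.3 98.2]  ears-  [-24.5 -15.4  23.4] [-95.3 -91.9 -87.1]
 rim -1 90 [-32.3 -27.9 -18.5] [-92.2  -4.3  95.1] -2.7145816837654286
 rim 1 49 [20.5 24.9 30.3] [-54.2  -0.8  95.7] -0.7362232032952596
 floor y [-68.5 -17.4 102.8]
```

```bash
python3 - <<'E'
from h import *
to([.53,.26,.42],frame(-9.8))
E
```

```text
d [-0.4485 -0.0562 -0.0223] rv [ 0.03 -0.07 18.13]
```

To row units: -0.4 m is -0.8, -0.05 m is -0.1, 18 degrees is 0.2.

```bash
python3 steer.py '[[0.85, -0.8, -0.1, -0.04, 0, 0, 0.2], [0.85, -0.8, -0.1, -0.04, 0, 0, 0.2], [0.85, -0.8, -0.1, -0.04, 0, 0, 0.2], [0.85, -0.8, -0.1, -0.04, 0, 0, 0.2], [0.85, -0.8, -0.1, -0.04, 0, 0, 0.2], [0.85, -0.8, -0.1, -0.04, 0, 0, 0.2], [0.85, -0.8, -0.1, -0.04, 0, 0, 0.2], [0.85, -0.8, -0.1, -0.04, 0, 0, 0.2]]'; python3 steer.py '[[0.85, -0.09, 0, 0, 0, 0, 0], [0.85, -0.09, 0, 0, 0, 0, 0], [0.85, -0.09, 0, 0, 0, 0, 0]]'; python3 - <<'E'
from h import *
c=r.capture("wrist"); cv2.imwrite("pics/w2.png",c["pixels"][:,:,::-1]); np.savez("w2.npz",**c)
lids(c,.12)
E
```

```text
time_s: 2.35
tcp_pos: [0.5311, 0.1974, 0.4186]
ee_rot: [[-0.172, -0.985, 0.002], [-0.985, 0.172, -0.001], [0.001, -0.002, -1.0]]
wrist_force: [1.2, 0.0, 0.5]
gripper_width: 0.852
gripper_force: 0.0
time_s: 2.65
tcp_pos: [0.5393, 0.2412, 0.4173]
ee_rot: [[-0.17, -0.985, 0.0], [-0.985, 0.17, -0.002], [0.002, -0.001, -1.0]]
wrist_force: [0.8, -0.1, 0.7]
gripper_width: 0.85
gripper_force: 0.0
lid [280  72  46  39 946] (302.1, 92.5) 24.0 ray [0.5412 0.1274 0.12  ] top rect ((0.5386208295822144, 0.12583808600902557), (0.038668133318424225, 0.03712749853730202), 80.1720962524414) 0.1257
lid [282 138  44  35 841] (303.1, 153.8) 23.0 ray [0.5523 0.1929 0.12  ] top rect ((0.5504717826843262, 0.19563399255275726), (0.039782896637916565, 0.038901571184396744), 86.02549743652344) 0.1258
lid [285 206  42  37 771] (304.5, 222.0) 22.6 ray [0.5654 0.2725 0.12  ] top rect ((0.5645419955253601, 0.2791585922241211), (0.03991580381989479, 0.03732840716838837), 83.12935638427734) 0.1259
lid [ 117  306   35   69 1199] (133.0, 340.0) 34.9 ray [0.8177 0.3913 0.12  ] top rect ((0.5756621360778809, 0.20580142736434937), (0.016355380415916443, 0.0028963296208530664), 78.43000793457031) 0.5088
lid [ 490  306   34   69 1138] (507.5, 340.0) 34.8 ray [0.3309 0.4752 0.12  ] top rect ((0.4941588044166565, 0.2199712097644806), (0.016224151477217674, 0.0028091040439903736), 82.96531677246094) 0.5086
lid [ 253  388  387   23 7066] (446.0, 399.0) 193.3 ray [0.4185 0.5529 0.12  ] top rect ((0.5098223686218262, 0.22237998247146606), (0.002905544126406312, 0.07819207012653351), 80.00501251220703) 0.518
```

View pics/w2.png

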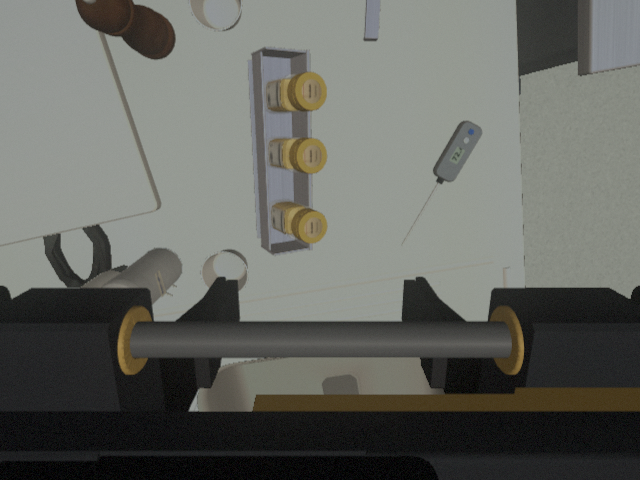

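The wrist view shows the rack at (255–312, 48–250) with lids at (310,92), (312,155) and (313,225). The mill is at upper left, the thermometer on the right.

```bash
cat >> h.py <<'E'
def leanlids(c,yaw=-9.8):
    R=frame(yaw,30); H=hsv(c); w=cloud(c)
    ye=(H[...,0]>12)&(H[...,0]<34)&(H[...,1]>110)&(H[...,2]>60)&(w[...,2]<.2)
    for m,st,ce in blobs(ye,60):
        p=w[m]
        if np.median(p[:,2])<.08: continue
        q=p@R; ax=-q[:,2]; top=np.median(np.sort(ax)[-int(.6*len(ax)):]); d=q[np.abs(ax-top)<.004]
        (cx,cy),rad=cv2.minEnclosingCircle(d[:,:2].astype(np.float32)); lo,hi=np.percentile(d[:,:2],[1,99],axis=0)
        med=(lo+hi)/2
        print("lean",len(d),"circle",(R@[cx,cy,-top]).round(4),round(rad,4),"mid",(R@[*med,-top]).round(4),(hi-lo).round(4))
E
python3 - <<'E'
from h import *
for n in("w2","top0","scene0"): print(n); leanlids(dict(np.load(n+".npz")))
# rack yaw from edges in w2
w=cloud(dict(np.load("w2.npz"))); m=(w[...,2]>.015)&(w[...,2]<.11)&(w[...,0]>.45)&(w[...,0]<.68)&(w[...,1]>.05)&(w[...,1]<.36)
b=max(blobs(m,100),key=lambda b:b[1][4])[0]; print(rect(w[b][:,:2]))
E
```

```text
w2
lean 584 circle [0.5318 0.1268 0.1177] 0.0201 mid [0.5321 0.1275 0.1178] [0.0375 0.0377]
lean 515 circle [0.5434 0.1966 0.1176] 0.0204 mid [0.5437 0.1966 0.1178] [0.0374 0.0378]
lean 455 circle [0.5579 0.2805 0.118 ] 0.0204 mid [0.5577 0.28   0.1179] [0.0384 0.0376]
top0
lean 101 circle [ 1.0121 -0.1699  0.0863] 0.042 mid [ 1.0107 -0.1734  0.0859] [0.0473 0.0777]
lean 118 circle [ 0.593  -0.2578  0.0981] 0.0211 mid [ 0.5911 -0.2574  0.097 ] [0.0389 0.0359]
lean 146 circle [0.5333 0.1289 0.1195] 0.0204 mid [0.5333 0.1293 0.1195] [0.0358 0.0389]
lean 154 circle [0.5446 0.1995 0.1192] 0.0202 mid [0.5446 0.1985 0.1193] [0.0354 0.0382]
lean 162 circle [0.558  0.2836 0.119 ] 0.0206 mid [0.5583 0.2825 0.1193] [0.0369 0.0385]
scene0
lean 68 circle [ 0.5879 -0.2577  0.0976] 0.0199 mid [ 0.586  -0.2577  0.0966] [0.0377 0.0293]
lean 208 circle [0.5316 0.1282 0.1166] 0.0217 mid [0.5308 0.1284 0.1161] [0.0375 0.0394]
lean 217 circle [0.5429 0.1984 0.1168] 0.0221 mid [0.5422 0.1983 0.1164] [0.0364 0.0398]
lean 231 circle [0.5563 0.2831 0.1162] 0.0215 mid [0.5557 0.2819 0.116 ] [0.0374 0.0379]
((0.5802958607673645, 0.19439193606376648), (0.2531975507736206, 0.07683202624320984), 80.63725280761719)
```

```bash
python3 - <<'E'
from h import *
R=frame(-9.6,30); A=np.array([.532,.1275,.1175])
print(R[:,2]); to(A+R[:,2]*(-.07),R,"pre")
E
```

```text
[ 0.49299802 -0.08338437 -0.8660254 ]
pre d [0.1122 0.0233 0.2399] rv [29.92 -0.15 -0.2 ]
```

To row units: 0.24 m is 0.48, 0.112 m is 0.224, 30 degrees is 0.3333.

```bash
python3 steer.py '[[1, 0.224, 0.046, 0.2, 0.3333, -0.0011, -0.0022], [1, 0.224, 0.046, 0.2, 0.3333, -0.0011, -0.0022], [1, 0.224, 0.046, 0.2, 0.3333, -0.0011, -0.0022], [1, 0.224, 0.046, 0.48, 0.3333, -0.0011, -0.0022], [1, 0.224, 0.046, 0.48, 0.3333, -0.0011, -0.0022], [1, 0.224, 0.046, 0.48, 0.3333, -0.0011, -0.0022], [1, 0.224, 0.046, 0.48, 0.3333, -0.0011, -0.0022], [1, 0.224, 0.046, 0.48, 0.3333, -0.0011, -0.0022]]'; python3 - <<'E'
from h import *
R=frame(-9.6,30); A=np.array([.532,.1275,.1175])
to(A+R[:,2]*.03,R,"grasp")
E
```

```text
time_s: 3.5
tcp_pos: [0.495, 0.1298, 0.1742]
ee_rot: [[-0.169, -0.856, 0.488], [-0.986, 0.143, -0.09], [0.008, -0.497, -0.868]]
wrist_force: [-0.6, -1.3, 0.0]
gripper_width: 0.998
gripper_force: 0.0
grasp d [-0.0047 -0.0039  0.0974] rv [ 0.22 -0.44  0.1 ]
```

To row units: 0.065 m is 0.13, 0.045 m is 0.09.

```bash
python3 steer.py '[[1, -0.006, -0.006, 0.04, 0, 0, 0], [1, -0.006, -0.006, 0.09, 0, 0, 0], [1, -0.006, -0.006, 0.13, 0, 0, 0], [1, -0.006, -0.006, 0.13, 0, 0, 0]]'; python3 - <<'E'
from h import *
R=frame(-9.6,30); A=np.array([.532,.1275,.1175])
to(A+R[:,2]*.03,R,"grasp")
E
```

```text
time_s: 3.9
tcp_pos: [0.5371, 0.1308, 0.1264]
ee_rot: [[-0.169, -0.849, 0.5], [-0.986, 0.146, -0.085], [-0.001, -0.508, -0.862]]
wrist_force: [-0.5, 0.4, 0.5]
gripper_width: 0.998
gripper_force: 0.0
grasp d [0.0042 0.0086 0.0354] rv [-0.5  -0.   -0.12]
```

To row units: 0.006 m is 0.012, 0.003 m is 0.006.

```bash
python3 steer.py '[[1, 0.006, 0.012, 0, 0, 0, 0], [1, 0.006, 0.012, 0, 0, 0, 0], [1, 0.006, 0.012, 0, 0, 0, 0]]'; python3 - <<'E'
from h import *
R=frame(-9.6,30); A=np.array([.532,.1275,.1175])
to(A+R[:,2]*.03,R,"grasp")
E
```

```text
time_s: 4.2
tcp_pos: [0.5298, 0.1295, 0.1229]
ee_rot: [[-0.168, -0.85, 0.499], [-0.986, 0.145, -0.084], [-0.001, -0.506, -0.863]]
wrist_force: [-0.3, 0.6, -0.5]
gripper_width: 0.999
gripper_force: 0.0
grasp d [0.0017 0.0008 0.0359] rv [-0.39  0.03 -0.08]
```

Settled; advance to the grasp and close.

To row units: 0.036 m is 0.072, 0.018 m is 0.036, -0.3 degrees is -0.0033.

```bash
python3 steer.py '[[1, 0.002, 0.002, 0.036, -0.0033, 0, 0], [1, 0.002, 0.002, 0.072, -0.0033, 0, 0], [1, 0.002, 0.002, 0.072, -0.0033, 0, 0], [0, 0.002, 0.002, 0.072, -0.0033, 0, 0], [0, 0.002, 0.002, 0.072, -0.0033, 0, 0], [0, 0.002, 0.002, 0.072, -0.0033, 0, 0], [0, 0.002, 0.002, 0.072, -0.0033, 0, 0], [0, 0.002, 0.002, 0.072, -0.0033, 0, 0]]';python3 - <<'E'
from h import *
R=frame(-9.6,30); A=np.array([.532,.1275,.1175])
to(A+R[:,2]*.03,R,"grasp")
E
```

```text
time_s: 5.0
tcp_pos: [0.5455, 0.1309, 0.099]
ee_rot: [[-0.172, -0.862, 0.477], [-0.985, 0.145, -0.093], [0.011, -0.486, -0.874]]
wrist_force: [0.1, 0.2, -0.1]
gripper_width: 0.631
gripper_force: 0.0
grasp d [0.0056 0.0017 0.0077] rv [ 0.95 -0.71  0.08]
```

```bash
python3 steer.py '[[0, 0, 0, 0, 0, 0, 0], [0, 0, 0, 0, 0, 0, 0]]';python3 - <<'E'
from h import *
R=frame(-9.6,30); A=np.array([.532,.1275,.1175])
to(A+R[:,2]*.03,R,"grasp")
print(np.round(r.sense()["joints"],1))
E
```

```text
time_s: 5.2
tcp_pos: [0.545, 0.131, 0.0984]
ee_rot: [[-0.171, -0.863, 0.475], [-0.985, 0.144, -0.093], [0.011, -0.484, -0.875]]
wrist_force: [-1.5, 0.3, 0.8]
gripper_width: 0.461
gripper_force: 30.0
grasp d [0.0056 0.0009 0.0074] rv [ 1.04 -0.7   0.1 ]
[  11.9   14.2  -54.5  117.6  -12.3 -137.1]
```

To row units: -0.03 m is -0.06, -0.024 m is -0.048.

```bash
python3 steer.py '[[0, 0, 0, -0.016, 0, 0, 0], [0, 0, 0, -0.032, 0, 0, 0], [0, 0, 0, -0.048, 0, 0, 0], [0, 0, 0, -0.06, 0, 0, 0], [0, 0, 0, -0.06, 0, 0, 0]]';python3 - <<'E'
from h import *
R=frame(-9.6,30); A=np.array([.532,.1275,.1175])
to(A+R[:,2]*.03,R,"grasp")
print(np.round(r.sense()["joints"],1))
E
```

```text
time_s: 5.7
tcp_pos: [0.5307, 0.1343, 0.1251]
ee_rot: [[-0.171, -0.863, 0.476], [-0.985, 0.144, -0.092], [0.011, -0.485, -0.874]]
wrist_force: [-0.0, 1.0, -1.5]
gripper_width: 0.467
gripper_force: 30.0
grasp d [0.0061 0.0011 0.0379] rv [ 0.98 -0.67  0.1 ]
[  20.4   10.5  -55.9   96.7  -14.7 -123.7]
```

```bash
python3 steer.py '[[0, 0, 0, -0.024, 0, 0, 0], [0, 0, 0, -0.048, 0, 0, 0], [0, 0, 0, -0.072, 0, 0, 0], [0, 0, 0, -0.09, 0, 0, 0], [0, 0, 0, -0.12, 0, 0, 0]]';python3 - <<'E'
from h import *
R=frame(8.8); c=np.array([.587,-.195,0]); 
xa,ya=-R[:,1],-R[:,0]
# tool at tool-x offset of jar .0056 -> jar centre local y .05 ; underside .0734 below tcp
p=c+ya*(.05)-R[:,0]*.0056; p[2]=.004+.0734+.07
to(p,R,"above caddy"); print(p,np.round(r.sense()["joints"],1),r.sense()["gripper_width"])
to([.5,.1,.25],R,"via")
E
```

```text
time_s: 6.2
tcp_pos: [0.5023, 0.1386, 0.1767]
ee_rot: [[-0.173, -0.863, 0.475], [-0.985, 0.145, -0.095], [0.013, -0.484, -0.875]]
wrist_force: [0.5, -1.8, -0.8]
gripper_width: 0.466
gripper_force: 30.0
above caddy d [ 0.261  -0.0919  0.0883] rv [-28.56  -5.48 -18.14]
[ 0.57849399 -0.1400545   0.1474    ] [  36.6    4.2  -53.1   60.8  -24.3 -101. ] 0.4663247187416905
via d [ 0.0394 -0.0391 -0.0616] rv [-28.56  -5.48 -18.14]
```

To row units: -0.062 m is -0.124, -0.03 m is -0.06, -28.5 degrees is -0.3167.

```bash
python3 steer.py '[[0, 0.04, -0.04, -0.06, -0.0778, -0.0144, -0.05], [0, 0.08, -0.08, -0.124, -0.1589, -0.03, -0.1], [0, 0.08, -0.08, -0.124, -0.2333, -0.0444, -0.15], [0, 0.08, -0.08, -0.124, -0.3167, -0.0611, -0.2011], [0, 0.08, -0.08, -0.124, -0.3167, -0.0611, -0.2011], [0, 0.08, -0.08, -0.124, -0.3167, -0.0611, -0.2011]]';python3 - <<'E'
from h import *
R=frame(8.8); to([.5785,-.140,.25],R,"above caddy"); print(np.round(r.sense()["joints"],1))
E
```

```text
time_s: 6.8
tcp_pos: [0.5004, 0.1002, 0.2528]
ee_rot: [[0.112, -0.991, 0.067], [-0.994, -0.113, -0.009], [0.016, -0.066, -0.998]]
wrist_force: [0.2, -0.1, -0.5]
gripper_width: 0.467
gripper_force: 30.0
above caddy d [ 0.2474 -0.05    0.0101] rv [-3.77 -1.   -2.31]
[ 31.1   7.6 -16.    2.7 -63.4 -25.7]
```

To row units: 0.247 m is 0.494, 0.235 m is 0.47, -4 degrees is -0.0444.

```bash
python3 steer.py '[[0, 0.08, -0.02, 0, -0.0333, 0, -0.0111], [0, 0.16, -0.04, 0.01, -0.0444, -0.0111, -0.0222], [0, 0.24, -0.06, 0.02, -0.0444, -0.0111, -0.0222], [0, 0.32, -0.07, 0.02, -0.0444, -0.0111, -0.0222], [0, 0.4, -0.09, 0.02, -0.0444, -0.0111, -0.0222], [0, 0.47, -0.1, 0.02, -0.0444, -0.0111, -0.0222], [0, 0.494, -0.1, 0.02, -0.0444, -0.0111, -0.0222], [0, 0.494, -0.1, 0.02, -0.0444, -0.0111, -0.0222]]';python3 steer.py '[[0, 0, 0, 0, 0, 0, 0], [0, 0, 0, 0, 0, 0, 0]]'; python3 - <<'E'
from h import *
R=frame(8.8); to([.5785,-.140,.25],R,"above caddy"); 
c=r.capture("wrist"); cv2.imwrite("pics/w3.png",c["pixels"][:,:,::-1]); np.savez("w3.npz",**c)
c=r.capture("scene"); cv2.imwrite("pics/s3.png",cv2.resize(c["pixels"][150:310,300:500,::-1],None,fx=3,fy=3))
E
```

```text
time_s: 7.6
tcp_pos: [0.5775, -0.1425, 0.2484]
ee_rot: [[0.139, -0.99, -0.004], [-0.99, -0.139, -0.003], [0.003, 0.004, -1.0]]
wrist_force: [-0.6, -0.2, -1.4]
gripper_width: 0.466
gripper_force: 30.0
time_s: 7.8
tcp_pos: [0.5776, -0.1394, 0.2495]
ee_rot: [[0.144, -0.99, -0.002], [-0.99, -0.144, -0.003], [0.002, 0.002, -1.0]]
wrist_force: [-0.2, 0.3, -1.8]
gripper_width: 0.468
gripper_force: 30.0
above caddy d [ 0.0007 -0.0008 -0.0005] rv [ 0.11 -0.14 -0.49]
```

View pics/w3.png

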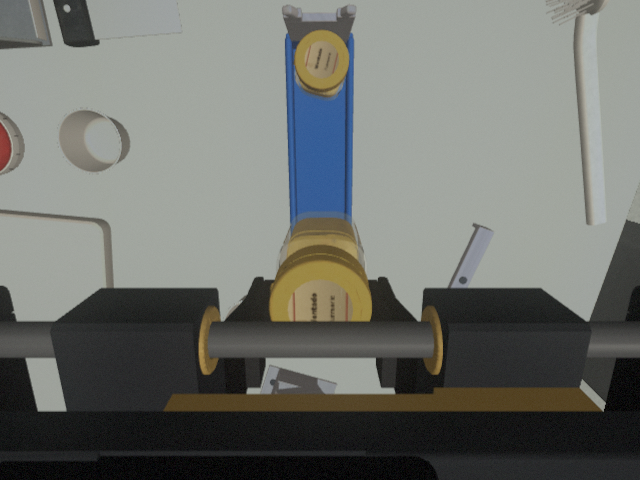

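View pics/s3.png

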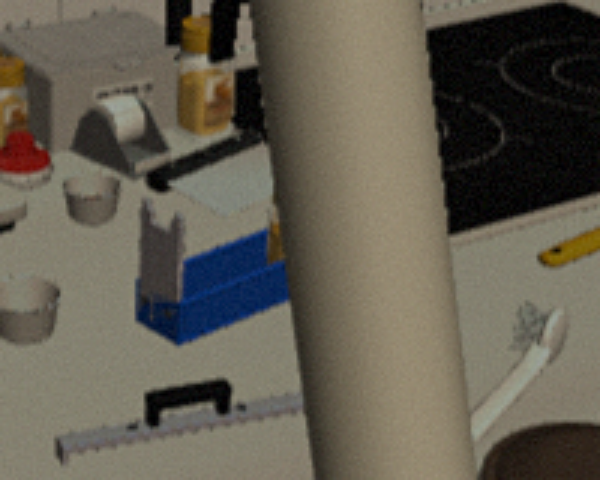

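The wrist view shows the held jar's lid at (321,300), centred between the fingers. The caddy channel lies straight ahead at columns 290–352, with the standing jar at (322,60). The scene crop shows the held jar upright above the caddy.

```bash
python3 - <<'E'
from h import *
c=dict(np.load("w3.npz")); H=hsv(c); w=cloud(c)
ye=(H[...,0]>12)&(H[...,0]<34)&(H[...,1]>90)&(H[...,2]>50); ye[:, :270]=0; ye[:,372:]=0; ye[360:]=0
for m,st,ce in blobs(ye,100):
    p=w[m]; zt=np.percentile(p[:,2],80); t=p[abs(p[:,2]-zt)<.005]; print(st,zt.round(4),rect(t[:,:2]))
a=np.radians(8.8);R=np.array([[np.cos(a),-np.sin(a)],[np.sin(a),np.cos(a)]])
L=(w[...,:2]-[.587,-.195])@R*1e3; z=w[...,2]*1e3
for s in(-1,1):
    m=(z>40)&(z<47)&(np.sign(L[...,0])==s)&(abs(L[...,0])>18)&(abs(L[...,0])<35)&(abs(L[...,1])<80); f=L[m]
    if len(f)>20: print("rim",s,len(f),np.percentile(f[:,0],[3,50,97]).round(1),np.degrees(np.polyfit(f[:,1],f[:,0],1)[0]).round(2),np.ptp(f[:,1]))
m=(z>112)&(z<130)&(abs(L[...,0])<35)&(L[...,1]<-75)&(L[...,1]>-105); print("ears-",np.percentile(L[m],[3,50,97],axis=0).round(1).tolist())
E
```

```text
[ 294   30   55   65 1819] nan ((0.0, 0.0), (0.0, 0.0), 0.0)
[ 270  218  102  104 6263] nan ((0.0, 0.0), (0.0, 0.0), 0.0)
[310 293   7  28 128] 0.2739 ((0.5822769999504089, -0.14678671956062317), (0.0023390515707433224, 0.011651470325887203), 8.016959190368652)
rim -1 1006 [-30.2 -27.4 -24.6] 0.28 142.7763583542157
rim 1 1058 [23.7 26.4 29.3] 0.17 150.52576894206314
ears- [[-24.7, -96.6], [-13.0, -93.1], [23.2, -91.2]]
```

The rows are not in the units I measure in: shifts go in shares of 50 cm and turns go in shares of 90 degrees. I convert before sending: 0.13 m is 0.26, -0.0005 m is -0.001, -0.4 degrees is -0.0044.

```bash
python3 steer.py '[[0, 0, -0.001, 0.05, 0, 0, -0.0044], [0, 0, -0.001, 0.1, 0, 0, -0.0044], [0, 0, -0.001, 0.15, 0, 0, -0.0044], [0, 0, -0.001, 0.2, 0, 0, -0.0044], [0, 0, -0.001, 0.23, 0, 0, -0.0044], [0, 0, -0.001, 0.26, 0, 0, -0.0044], [0, 0, -0.001, 0.26, 0, 0, -0.0044]]'; python3 steer.py '[[0, 0, 0, 0.02, 0, 0, 0], [0, 0, 0, 0.04, 0, 0, 0], [0, 0, 0, 0.058, 0, 0, 0], [0, 0, 0, 0.068, 0, 0, 0], [0, 0, 0, 0.074, 0, 0, 0], [0, 0, 0, 0.074, 0, 0, 0]]'
```

```text
time_s: 8.6
tcp_pos: [0.5767, -0.1395, 0.1176]
ee_rot: [[0.151, -0.988, -0.006], [-0.988, -0.151, -0.002], [0.001, 0.006, -1.0]]
wrist_force: [0.3, 1.2, -1.0]
gripper_width: 0.466
gripper_force: 30.0
time_s: 9.2
tcp_pos: [0.5781, -0.1407, 0.0822]
ee_rot: [[0.15, -0.989, -0.002], [-0.989, -0.15, -0.003], [0.002, 0.002, -1.0]]
wrist_force: [0.3, -0.2, -0.8]
gripper_width: 0.466
gripper_force: 30.0
```

To row units: 0.003 m is 0.006, 0.0015 m is 0.003.

```bash
python3 steer.py '[[0, 0, 0, 0.003, 0, 0, 0], [0, 0, 0, 0.006, 0, 0, 0], [0, 0, 0, 0.006, 0, 0, 0]]'; python3 steer.py '[[0, 0, 0, 0.003, 0, 0, 0], [0, 0, 0, 0.004, 0, 0, 0]]';python3 steer.py '[[0, 0, 0, 0.002, 0, 0, 0], [0, 0, 0, 0.003, 0, 0, 0]]'
```

```text
time_s: 9.5
tcp_pos: [0.5782, -0.1406, 0.0796]
ee_rot: [[0.15, -0.989, -0.001], [-0.989, -0.15, -0.003], [0.003, 0.001, -1.0]]
wrist_force: [0.3, -0.6, -2.0]
gripper_width: 0.47
gripper_force: 30.0
time_s: 9.7
tcp_pos: [0.5782, -0.1406, 0.0776]
ee_rot: [[0.15, -0.989, -0.001], [-0.989, -0.15, -0.003], [0.002, 0.001, -1.0]]
wrist_force: [-0.1, 0.4, -1.9]
gripper_width: 0.462
gripper_force: 30.0
time_s: 9.9
tcp_pos: [0.5784, -0.1407, 0.0767]
ee_rot: [[0.151, -0.989, -0.001], [-0.989, -0.151, -0.003], [0.003, 0.001, -1.0]]
wrist_force: [-1.7, 0.6, 4.6]
gripper_width: 0.466
gripper_force: 30.0
```

To row units: -0.16 m is -0.32, -0.11 m is -0.22.

```bash
python3 steer.py '[[1, 0, 0, 0, 0, 0, 0], [1, 0, 0, 0, 0, 0, 0], [1, 0, 0, 0, 0, 0, 0], [1, 0, 0, 0, 0, 0, 0], [1, 0, 0, -0.04, 0, 0, 0], [1, 0, 0, -0.12, 0, 0, 0], [1, 0, 0, -0.22, 0, 0, 0], [1, 0, 0, -0.32, 0, 0, 0]]'; python3 - <<'E'
from h import *
B=np.array([.5437,.1975,.1177]); R=frame(-9.6,30)
to([.50,.16,.28],frame(-9.6),"via"); print(B-R[:,2]*.07)
E
```

```text
time_s: 10.7
tcp_pos: [0.578, -0.1402, 0.2375]
ee_rot: [[0.151, -0.989, -0.002], [-0.989, -0.15, -0.003], [0.002, 0.003, -1.0]]
wrist_force: [1.8, -0.3, 0.5]
gripper_width: 0.99
gripper_force: 0.0
via d [-0.3084  0.032  -0.0432] rv [ 0.12 -0.17 18.26]
[0.50919014 0.20333691 0.17832178]
```

To row units: -0.3 m is -0.6, -0.1 m is -0.2, 18.2 degrees is 0.2022.

```bash
python3 steer.py '[[1, -0.1, 0.01, -0.06, 0, 0, 0.0444], [1, -0.2, 0.02, -0.086, 0, 0, 0.0889], [1, -0.6, 0.064, -0.086, 0, 0, 0.2022], [1, -0.6, 0.064, -0.086, 0, 0, 0.2022], [1, -0.6, 0.064, -0.086, 0, 0, 0.2022], [1, -0.6, 0.064, -0.086, 0, 0, 0.2022], [1, -0.6, 0.064, -0.086, 0, 0, 0.2022], [1, -0.6, 0.064, -0.086, 0, 0, 0.2022]]'; python3 - <<'E'
from h import *
B=np.array([.5437,.1975,.1177]); R=frame(-9.6,30)
to(B-R[:,2]*.05,R,"pre")
E
```

```text
time_s: 11.5
tcp_pos: [0.501, 0.1539, 0.2785]
ee_rot: [[-0.162, -0.987, -0.001], [-0.987, 0.162, -0.002], [0.002, 0.0, -1.0]]
wrist_force: [-0.3, -0.2, 0.3]
gripper_width: 0.994
gripper_force: 0.0
pre d [-0.0503 -0.0101  0.1174] rv [30.02 -0.06  0.32]
```

To row units: 0.117 m is 0.234, 0.09 m is 0.18, 30 degrees is 0.3333.

```bash
python3 steer.py '[[1, -0.1, -0.02, 0, 0.0889, 0, 0], [1, -0.1, -0.02, 0.04, 0.1778, 0, 0], [1, -0.1, -0.02, 0.1, 0.2667, 0, 0.0033], [1, -0.1, -0.02, 0.18, 0.3333, 0, 0.0033], [1, -0.1, -0.02, 0.234, 0.3333, 0, 0.0033], [1, -0.1, -0.02, 0.234, 0.3333, 0, 0.0033], [1, -0.1, -0.02, 0.234, 0.3333, 0, 0.0033], [1, -0.1, -0.02, 0.234, 0.3333, 0, 0.0033]]'; python3 - <<'E'
from h import *
B=np.array([.5437,.1975,.1177]); R=frame(-9.6,30)
to(B+R[:,2]*.03,R,"grasp");print(np.round(r.sense()["joints"],1))
E
```

```text
time_s: 12.3
tcp_pos: [0.519, 0.1967, 0.1596]
ee_rot: [[-0.172, -0.855, 0.489], [-0.985, 0.147, -0.09], [0.005, -0.498, -0.867]]
wrist_force: [0.3, 0.2, -0.3]
gripper_width: 0.999
gripper_force: 0.0
grasp d [-0.0055 -0.0002  0.0783] rv [ 0.16 -0.41 -0.14]
[  39.     9.2  -51.2   68.6  -24.  -111.6]
```

To row units: 0.05 m is 0.1, 0.04 m is 0.08, -0.3 degrees is -0.0033.

```bash
python3 steer.py '[[1, -0.008, 0, 0.04, 0, -0.0033, 0], [1, -0.008, 0, 0.08, 0, -0.0033, 0], [1, -0.008, 0, 0.1, 0, -0.0033, 0], [1, -0.008, 0, 0.1, 0, -0.0033, 0], [1, -0.008, 0, 0.1, 0, -0.0033, 0]]'; python3 - <<'E'
from h import *
B=np.array([.5437,.1975,.1177]); R=frame(-9.6,30)
to(B+R[:,2]*.03,R,"grasp");print(np.round(r.sense()["joints"],1))
E
```

```text
time_s: 12.8
tcp_pos: [0.5462, 0.1982, 0.119]
ee_rot: [[-0.17, -0.853, 0.494], [-0.985, 0.149, -0.082], [-0.004, -0.501, -0.865]]
wrist_force: [0.2, 0.0, 0.3]
gripper_width: 0.998
gripper_force: 0.0
grasp d [0.0011 0.0027 0.03  ] rv [-0.06  0.1  -0.26]
[  28.1   14.3  -52.3   93.9  -17.8 -128.1]
```

To row units: 0.03 m is 0.06, 0.015 m is 0.03.

```bash
python3 steer.py '[[1, 0.002, 0.004, 0.03, 0, 0, 0], [1, 0.002, 0.004, 0.06, 0, 0, 0], [1, 0.002, 0.004, 0.06, 0, 0, 0], [1, 0.002, 0.004, 0.06, 0, 0, 0]]'; python3 steer.py '[[0, 0, 0, 0, 0, 0, 0], [0, 0, 0, 0, 0, 0, 0], [0, 0, 0, 0, 0, 0, 0], [0, 0, 0, 0, 0, 0, 0], [0, 0, 0, 0, 0, 0, 0], [0, 0, 0, 0, 0, 0, 0], [0, 0, 0, 0, 0, 0, 0]]'; python3 - <<'E'
from h import *
B=np.array([.5437,.1975,.1177]); R=frame(-9.6,30)
to(B+R[:,2]*.03,R,"grasp");print(np.round(r.sense()["joints"],1))
E
```

```text
time_s: 13.2
tcp_pos: [0.5584, 0.1955, 0.092]
ee_rot: [[-0.169, -0.853, 0.494], [-0.986, 0.148, -0.081], [-0.004, -0.501, -0.866]]
wrist_force: [0.3, 0.3, -0.3]
gripper_width: 1.001
gripper_force: 0.0
time_s: 13.9
tcp_pos: [0.5576, 0.1956, 0.0907]
ee_rot: [[-0.168, -0.854, 0.492], [-0.986, 0.147, -0.081], [-0.003, -0.499, -0.867]]
wrist_force: [-1.2, -0.2, 0.2]
gripper_width: 0.466
gripper_force: 30.0
grasp d [ 0.0004 -0.0013 -0.0004] rv [ 0.07  0.12 -0.14]
[  21.4   17.7  -51.8  110.9  -15.8 -139.3]
```

To row units: -0.09 m is -0.18, -0.03 m is -0.06.

```bash
python3 steer.py '[[0, 0, 0, -0.016, 0, 0, 0], [0, 0, 0, -0.036, 0, 0, 0], [0, 0, 0, -0.06, 0, 0, 0], [0, 0, 0, -0.084, 0, 0, 0], [0, 0, 0, -0.108, 0, 0, 0], [0, 0, 0, -0.132, 0, 0, 0], [0, 0, 0, -0.16, 0, 0, 0], [0, 0, 0, -0.18, 0, 0, 0]]'; python3 - <<'E'
from h import *
R=frame(8.7); c=np.array([.5865,-.195,0]); p=c-R[:,0]*(-.008)
p[2]=.25; to(p,R,"above"); to([.49,.14,.26],R,"via"); print(p)
E
```

```text
time_s: 14.7
tcp_pos: [0.5127, 0.2027, 0.1689]
ee_rot: [[-0.168, -0.854, 0.492], [-0.986, 0.147, -0.081], [-0.003, -0.499, -0.867]]
wrist_force: [0.1, 1.3, -0.3]
gripper_width: 0.465
gripper_force: 30.0
above d [ 0.387  -0.1642 -0.0004] rv [-29.67  -4.64 -18.  ]
via d [ 0.0654 -0.0353 -0.085 ] rv [-29.67  -4.64 -18.  ]
[ 0.58771009 -0.20290795  0.25      ]
```

To row units: -0.085 m is -0.17, 0.065 m is 0.13, -29.7 degrees is -0.33.

```bash
python3 steer.py '[[0, 0.02, -0.02, -0.06, -0.0778, -0.0122, -0.05], [0, 0.06, -0.04, -0.12, -0.1611, -0.0256, -0.1], [0, 0.1, -0.07, -0.17, -0.2444, -0.0389, -0.15], [0, 0.13, -0.07, -0.17, -0.33, -0.0511, -0.2], [0, 0.13, -0.07, -0.17, -0.33, -0.0511, -0.2], [0, 0.13, -0.07, -0.17, -0.33, -0.0511, -0.2]]';python3 - <<'E'
from h import *
R=frame(8.7); to([.5877,-.2029,.25],R,"above")
E
```

```text
time_s: 15.3
tcp_pos: [0.4886, 0.1408, 0.2614]
ee_rot: [[0.09, -0.991, 0.1], [-0.996, -0.092, -0.014], [0.023, -0.099, -0.995]]
wrist_force: [0.1, -0.2, -0.7]
gripper_width: 0.467
gripper_force: 30.0
above d [ 0.3509 -0.0655  0.026 ] rv [-5.63 -1.47 -3.47]
```

To row units: 0.345 m is 0.69, 0.32 m is 0.64, -5.6 degrees is -0.0622.

```bash
python3 steer.py '[[0, 0.08, -0.02, 0.01, -0.0333, -0.0056, -0.0222], [0, 0.16, -0.04, 0.02, -0.0556, -0.0156, -0.0333], [0, 0.32, -0.06, 0.04, -0.0622, -0.0156, -0.0378], [0, 0.4, -0.08, 0.052, -0.0622, -0.0156, -0.0378], [0, 0.48, -0.1, 0.052, -0.0622, -0.0156, -0.0378], [0, 0.56, -0.12, 0.052, -0.0622, -0.0156, -0.0378], [0, 0.64, -0.13, 0.052, -0.0622, -0.0156, -0.0378], [0, 0.69, -0.13, 0.052, -0.0622, -0.0156, -0.0378]]';python3 steer.py '[[0, 0, 0, 0, 0, 0, 0], [0, 0, 0, 0, 0, 0, 0], [0, 0, 0, 0, 0, 0, 0]]'; python3 - <<'E'
from h import *
R=frame(8.7); to([.5877,-.2029,.25],R,"above")
E
```

```text
time_s: 16.1
tcp_pos: [0.5869, -0.201, 0.2484]
ee_rot: [[0.142, -0.99, 0.002], [-0.99, -0.142, -0.005], [0.005, -0.001, -1.0]]
wrist_force: [-0.1, 0.2, -1.3]
gripper_width: 0.468
gripper_force: 30.0
time_s: 16.4
tcp_pos: [0.5866, -0.197, 0.2495]
ee_rot: [[0.146, -0.989, 0.003], [-0.989, -0.146, -0.005], [0.005, -0.003, -1.0]]
wrist_force: [-1.0, -0.1, -0.8]
gripper_width: 0.463
gripper_force: 30.0
above d [ 0.006  -0.0002 -0.0005] rv [-0.14 -0.29 -0.32]
```

To row units: 0.14 m is 0.28, 0.135 m is 0.27, -0.3 degrees is -0.0033.

```bash
python3 steer.py '[[0, 0.012, 0, 0.04, -0.0011, -0.0022, -0.0033], [0, 0.012, 0, 0.09, -0.0011, -0.0022, -0.0033], [0, 0.012, 0, 0.15, -0.0011, -0.0022, -0.0033], [0, 0.012, 0, 0.21, -0.0011, -0.0022, -0.0033], [0, 0.012, 0, 0.25, -0.0011, -0.0022, -0.0033], [0, 0.012, 0, 0.27, -0.0011, -0.0022, -0.0033], [0, 0.012, 0, 0.28, -0.0011, -0.0022, -0.0033], [0, 0.012, 0, 0.28, -0.0011, -0.0022, -0.0033]]'; python3 steer.py '[[0, 0, 0, 0.02, 0, 0, 0], [0, 0, 0, 0.04, 0, 0, 0], [0, 0, 0, 0.058, 0, 0, 0], [0, 0, 0, 0.066, 0, 0, 0], [0, 0, 0, 0.072, 0, 0, 0], [0, 0, 0, 0.072, 0, 0, 0]]'
```

```text
time_s: 17.2
tcp_pos: [0.5887, -0.204, 0.1103]
ee_rot: [[0.151, -0.989, 0.002], [-0.989, -0.151, -0.002], [0.003, -0.002, -1.0]]
wrist_force: [-0.6, 0.6, -2.0]
gripper_width: 0.465
gripper_force: 30.0
time_s: 17.8
tcp_pos: [0.5883, -0.2047, 0.0735]
ee_rot: [[0.15, -0.989, 0.001], [-0.989, -0.15, -0.002], [0.002, -0.001, -1.0]]
wrist_force: [0.1, -0.3, -1.3]
gripper_width: 0.463
gripper_force: 30.0
```

```bash
python3 steer.py '[[0, 0, 0, 0.002, 0, 0, 0], [0, 0, 0, 0.004, 0, 0, 0], [0, 0, 0, 0.004, 0, 0, 0]]'; python3 steer.py '[[0, 0, 0, 0.002, 0, 0, 0], [0, 0, 0, 0.003, 0, 0, 0]]';python3 steer.py '[[0, 0, 0, 0.002, 0, 0, 0], [0, 0, 0, 0.002, 0, 0, 0]]'
```

```text
time_s: 18.1
tcp_pos: [0.5886, -0.2047, 0.0721]
ee_rot: [[0.15, -0.989, 0.002], [-0.989, -0.15, -0.002], [0.002, -0.002, -1.0]]
wrist_force: [-0.5, 0.6, -0.0]
gripper_width: 0.465
gripper_force: 30.0
time_s: 18.3
tcp_pos: [0.5885, -0.2046, 0.0705]
ee_rot: [[0.15, -0.989, 0.002], [-0.989, -0.15, -0.002], [0.002, -0.002, -1.0]]
wrist_force: [-0.3, -0.2, -0.7]
gripper_width: 0.466
gripper_force: 30.0
time_s: 18.5
tcp_pos: [0.5884, -0.2046, 0.0693]
ee_rot: [[0.15, -0.989, 0.002], [-0.989, -0.15, -0.002], [0.002, -0.001, -1.0]]
wrist_force: [-0.0, -0.2, -1.6]
gripper_width: 0.462
gripper_force: 30.0
```

To row units: 0.001 m is 0.002.

```bash
python3 steer.py '[[0, 0, 0, 0.002, 0, 0, 0], [0, 0, 0, 0.002, 0, 0, 0]]';python3 steer.py '[[0, 0, 0, 0.0016, 0, 0, 0], [0, 0, 0, 0.0016, 0, 0, 0]]'
```

```text
time_s: 18.7
tcp_pos: [0.5886, -0.2048, 0.0691]
ee_rot: [[0.15, -0.989, 0.002], [-0.989, -0.15, -0.002], [0.003, -0.002, -1.0]]
wrist_force: [-1.0, -1.0, 2.6]
gripper_width: 0.462
gripper_force: 30.0
time_s: 18.9
tcp_pos: [0.5886, -0.2049, 0.0691]
ee_rot: [[0.151, -0.989, 0.002], [-0.989, -0.151, -0.003], [0.003, -0.002, -1.0]]
wrist_force: [-2.5, 1.6, 6.2]
gripper_width: 0.47
gripper_force: 30.0
```

```bash
python3 steer.py '[[1, 0, 0, 0, 0, 0, 0], [1, 0, 0, 0, 0, 0, 0], [1, 0, 0, 0, 0, 0, 0], [1, 0, 0, 0, 0, 0, 0], [1, 0, 0, -0.04, 0, 0, 0], [1, 0, 0, -0.12, 0, 0, 0], [1, 0, 0, -0.22, 0, 0, 0], [1, 0, 0, -0.32, 0, 0, 0]]';  python3 - <<'E'
from h import *
to([.48,-.0,.40],frame(-11.3),"view")
E
```

```text
time_s: 19.7
tcp_pos: [0.5878, -0.2043, 0.2289]
ee_rot: [[0.15, -0.989, 0.001], [-0.989, -0.15, -0.002], [0.002, -0.0, -1.0]]
wrist_force: [1.5, -0.3, 0.0]
gripper_width: 0.989
gripper_force: 0.0
view d [-0.2178  0.0758 -0.1716] rv [-0.05 -0.12 19.94]
```

To row units: -0.2178 m is -0.4356, -0.1716 m is -0.3432, 20 degrees is 0.2222.

```bash
python3 steer.py '[[1, -0.4356, 0.1516, -0.3432, 0, 0, 0.2222], [1, -0.4356, 0.1516, -0.3432, 0, 0, 0.2222], [1, -0.4356, 0.1516, -0.3432, 0, 0, 0.2222], [1, -0.4356, 0.1516, -0.3432, 0, 0, 0.2222], [1, -0.4356, 0.1516, -0.3432, 0, 0, 0.2222], [1, -0.4356, 0.1516, -0.3432, 0, 0, 0.2222], [1, -0.4356, 0.1516, -0.3432, 0, 0, 0.2222], [1, -0.4356, 0.1516, -0.3432, 0, 0, 0.2222]]'; python3 - <<'E'
from h import *
c=r.capture("wrist"); cv2.imwrite("pics/w4.png",c["pixels"][:,:,::-1]); np.savez("w4.npz",**c)
t=r.capture("top"); np.savez("top4.npz",**t); print(r.sense()["tcp_pos"])
leanlids(t)
for n,c in(("w",c),("t",t)):
    w=cloud(c); m=(w[...,2]>.005)&(w[...,2]<.06)&(w[...,0]>.36)&(w[...,0]<.5)&(w[...,1]>-.17)&(w[...,1]<.1)
    for b,st,ce in blobs(m,150):
        P=w[b]; g=P[P[:,2]>.040]; print(n,st,rect(P[:,:2]),"grip",len(g),rect(g[:,:2]) if len(g)>5 else 0,np.median(g[:,2]) if len(g) else 0)
a=np.radians(8.7);R=np.array([[np.cos(a),-np.sin(a)],[np.sin(a),np.cos(a)]])
for c in(dict(np.load("w4.npz")),t):
    w=cloud(c);H=hsv(c);L=(w[...,:2]-[.5865,-.195])@R*1e3; z=w[...,2]*1e3
    m=(z>93)&(z<108)&(abs(L[...,0])<30)&(abs(L[...,1])<88)&(H[...,1]>90)
    for b,st,ce in blobs(m,20): 
        lo,hi=np.percentile(L[b],[2,98],axis=0); print("lid local",st[4],((lo+hi)/2).round(1),(hi-lo).round(1),np.median(z[b]).round(1))
E
```

```text
time_s: 20.5
tcp_pos: [0.48, 0.0006, 0.3989]
ee_rot: [[-0.195, -0.981, 0.003], [-0.981, 0.195, -0.001], [0.001, -0.003, -1.0]]
wrist_force: [-0.6, -0.3, -0.1]
gripper_width: 1.001
gripper_force: 0.0
[ 4.80034034e-01 -3.69776216e-04  3.97275739e-01]
lean 51 circle [ 1.0666 -0.1686  0.0932] 0.0294 mid [ 1.0656 -0.1681  0.0925] [0.0357 0.0492]
lean 214 circle [ 0.5716 -0.2012  0.0904] 0.0765 mid [ 0.5739 -0.1996  0.0916] [0.1355 0.0622]
lean 162 circle [0.5583 0.2836 0.119 ] 0.0207 mid [0.5583 0.2825 0.1191] [0.0382 0.0388]
w [ 350   65   17  159 2216] ((0.4230637550354004, -0.035748191177845), (0.2089250683784485, 0.01822502166032791), 78.76836395263672) grip 661 ((0.4231843650341034, -0.03531728312373161), (0.06840774416923523, 0.01596955955028534), 78.74129486083984) 0.045248512788893414
lid local 925 [ -0.3 -10.9] [37.6 37.9] 100.0
lid local 789 [-1.9 49.8] [37.8 36.7] 100.0
lid local 198 [ -0.5 -64. ] [36.  37.7] 100.1
lid local 202 [ 1.5 -8.1] [36.  37.6] 100.4
lid local 186 [ 0.3 51.5] [37.1 32.9] 100.2
```

View pics/w4.png

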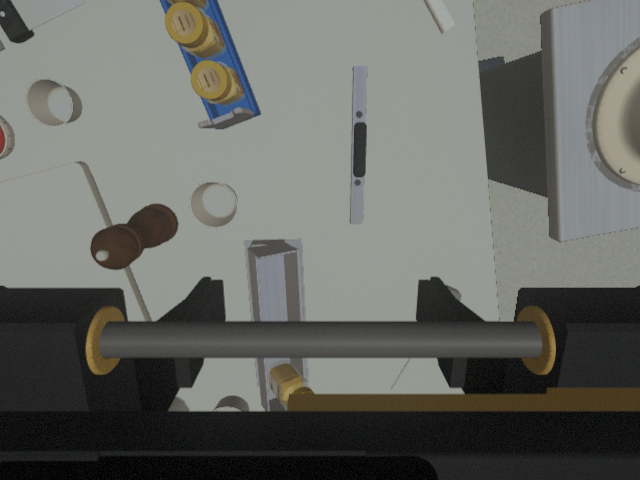

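The view shows the bar at (360,145) with its grip centred at (360,150). Two caddy lids are at (190,28) and (215,82), and the leftover jar is still in the rack at (290,385).

To row units: 0.305 m is 0.61, 0.25 m is 0.5.

```bash
python3 - <<'E'
from h import *
to([.4231,-.0355,.09],frame(-11.25),"pre")
E
python3 steer.py '[[0.6, 0.086, 0.098, 0.2, 0, 0, 0], [0.6, 0.086, 0.098, 0.3, 0, 0, 0], [0.6, 0.086, 0.098, 0.4, 0, 0, 0], [0.6, 0.086, 0.098, 0.5, 0, 0, 0], [0.6, 0.086, 0.098, 0.61, 0, 0, 0], [0.6, 0.086, 0.098, 0.61, 0, 0, 0], [0.6, 0.086, 0.098, 0.61, 0, 0, 0], [0.6, 0.086, 0.098, 0.61, 0, 0, 0]]'; python3 - <<'E'
from h import *
to([.4231,-.0355,.0215],frame(-11.25),"grasp")
print(np.round(r.sense()["joints"],1))
E
```

```text
pre d [0.0449 0.0489 0.3074] rv [-0.   -0.15 -0.15]
time_s: 21.4
tcp_pos: [0.4211, -0.035, 0.0899]
ee_rot: [[-0.199, -0.98, -0.008], [-0.98, 0.199, -0.005], [0.006, 0.007, -1.0]]
wrist_force: [-0.2, -0.1, -0.0]
gripper_width: 0.603
gripper_force: 0.0
grasp d [-0.0004 -0.0025  0.0684] rv [ 0.4  -0.37 -0.25]
[ 17.6  11.8 -37.    0.2 -41.7 -29.2]
```

To row units: 0.06 m is 0.12, 0.055 m is 0.11.

```bash
python3 steer.py '[[0.6, 0, -0.002, 0.04, 0, 0, 0], [0.6, 0, -0.002, 0.08, 0, 0, 0], [0.6, 0, -0.002, 0.11, 0, 0, 0], [0.6, 0, -0.002, 0.12, 0, 0, 0], [0.6, 0, -0.002, 0.12, 0, 0, 0]]'; python3 - <<'E'
from h import *
to([.4231,-.0355,.0215],frame(-11.25),"grasp")
E
```

```text
time_s: 21.9
tcp_pos: [0.4258, -0.0338, 0.0337]
ee_rot: [[-0.198, -0.98, 0.002], [-0.98, 0.197, -0.002], [0.002, -0.002, -1.0]]
wrist_force: [-0.4, 0.1, 1.2]
gripper_width: 0.599
gripper_force: 0.0
grasp d [0.0022 0.0024 0.0122] rv [-0.13 -0.11 -0.14]
```

To row units: 0.012 m is 0.024, 0.006 m is 0.012.

```bash
python3 steer.py '[[0.6, 0.004, 0.004, 0.012, 0, 0, 0], [0.6, 0.004, 0.004, 0.024, 0, 0, 0], [0.6, 0.004, 0.004, 0.024, 0, 0, 0]]'; python3 steer.py '[[0, 0, 0, 0, 0, 0, 0], [0, 0, 0, 0, 0, 0, 0], [0, 0, 0, 0, 0, 0, 0], [0, 0, 0, 0, 0, 0, 0], [0, 0, 0, 0, 0, 0, 0], [0, 0, 0, 0, 0, 0, 0], [0, 0, 0, 0, 0, 0, 0]]'; python3 - <<'E'
from h import *
to([.4231,-.0355,.0215],frame(-11.25),"grasp")
E
```

```text
time_s: 22.2
tcp_pos: [0.4227, -0.0353, 0.0213]
ee_rot: [[-0.197, -0.98, 0.001], [-0.98, 0.197, -0.002], [0.002, -0.002, -1.0]]
wrist_force: [-0.5, -1.3, -0.8]
gripper_width: 0.594
gripper_force: 0.0
time_s: 22.9
tcp_pos: [0.4231, -0.0351, 0.0217]
ee_rot: [[-0.197, -0.98, 0.002], [-0.98, 0.197, -0.002], [0.002, -0.002, -1.0]]
wrist_force: [-0.5, -0.6, 0.1]
gripper_width: 0.18
gripper_force: 29.9
grasp d [ 0.0004 -0.0001  0.0002] rv [-0.14 -0.1  -0.1 ]
```

To row units: -0.18 m is -0.36, -0.01 m is -0.02.

```bash
python3 steer.py '[[0, 0, 0, -0.02, 0, 0, 0], [0, 0, 0, -0.06, 0, 0, 0], [0, 0, 0, -0.12, 0, 0, 0], [0, 0, 0, -0.2, 0, 0, 0], [0, 0, 0, -0.28, 0, 0, 0], [0, 0, 0, -0.36, 0, 0, 0], [0, 0, 0, -0.36, 0, 0, 0]]'; python3 - <<'E'
from h import *
to([.5865,-.195,.20],frame(8.7),"above")
E
```

```text
time_s: 23.6
tcp_pos: [0.426, -0.0342, 0.2076]
ee_rot: [[-0.196, -0.98, 0.015], [-0.981, 0.196, 0.0], [-0.003, -0.015, -1.0]]
wrist_force: [0.5, 0.6, -2.0]
gripper_width: 0.178
gripper_force: 29.9
above d [ 0.1263 -0.1888  0.01  ] rv [ -0.87   0.03 -20.  ]
```

To row units: -0.189 m is -0.378, -0.172 m is -0.344, -20 degrees is -0.2222.

```bash
python3 steer.py '[[0, 0.028, -0.042, 0, 0, 0, -0.0333], [0, 0.07, -0.104, 0, 0, 0, -0.0778], [0, 0.112, -0.168, 0, 0, 0, -0.1222], [0, 0.154, -0.23, 0, 0, 0, -0.1667], [0, 0.196, -0.294, 0, 0, 0, -0.2], [0, 0.23, -0.344, 0.006, 0, 0, -0.2222], [0, 0.252, -0.378, 0.01, 0, 0, -0.2222], [0, 0.252, -0.378, 0.01, 0, 0, -0.2222]]'; python3 steer.py '[[0, 0, 0, 0, 0, 0, 0], [0, 0, 0, 0, 0, 0, 0], [0, 0, 0, 0, 0, 0, 0]]'; python3 - <<'E'
from h import *
to([.5865,-.195,.1145],frame(8.7),"seat")
c=r.capture("wrist"); cv2.imwrite("pics/w5.png",c["pixels"][:,:,::-1]); np.savez("w5.npz",**c); t=r.capture("top"); np.savez("top5.npz",**t)
tcp=r.sense()["tcp_pos"]
a=np.radians(8.7);R=np.array([[np.cos(a),-np.sin(a)],[np.sin(a),np.cos(a)]])
for n,c in(("w",c),("t",t)):
    w=cloud(c);L=(w[...,:2]-[.5865,-.195])@R*1e3; z=w[...,2]*1e3
    for nm,m in(("ears-",(z>112)&(z<128)&(L[...,1]<-80)&(L[...,1]>-105)),("ears+",(z>112)&(z<128)&(L[...,1]>80)&(L[...,1]<105)),
      ("bar-",(z>tcp[2]*1e3-16)&(z<tcp[2]*1e3+4)&(L[...,1]<-40)&(L[...,1]>-120)),("bar+",(z>tcp[2]*1e3-16)&(z<tcp[2]*1e3+4)&(L[...,1]>50)&(L[...,1]<120))):
        m=m&(abs(L[...,0])<32); f=L[m]
        if len(f)>15: print(n,nm,len(f),"x",np.percentile(f[:,0],[3,50,97]).round(1),"y",np.percentile(f[:,1],[1,50,99]).round(1),np.median(z[m]).round(1), "ang",np.degrees(np.polyfit(f[:,1],f[:,0],1)[0]).round(2))
E
```

```text
time_s: 24.4
tcp_pos: [0.5834, -0.1969, 0.1947]
ee_rot: [[0.148, -0.989, -0.002], [-0.989, -0.148, -0.001], [0.001, 0.002, -1.0]]
wrist_force: [-0.9, 0.5, -3.0]
gripper_width: 0.178
gripper_force: 29.9
time_s: 24.7
tcp_pos: [0.5826, -0.1948, 0.1975]
ee_rot: [[0.151, -0.989, 0.002], [-0.989, -0.151, -0.002], [0.002, -0.002, -1.0]]
wrist_force: [-0.2, 0.3, -2.5]
gripper_width: 0.181
gripper_force: 29.9
seat d [ 0.0006 -0.0037  0.083 ] rv [-0.09 -0.12 -0.02]
w ears- 416 x [-23.6  14.3  23.5] y [-97.3 -93.9 -91.4] 120.9 ang 4.23
w ears+ 38 x [-17.9 -17.3  12.6] y [88.1 90.1 93.6] 118.3 ang 234.01
w bar- 7115 x [-12.   -3.6   4.8] y [-103.9  -74.9  -40.9] 194.0 ang -0.03
w bar+ 34 x [-12.4 -11.3   5.1] y [50.2 52.2 53.5] 193.6 ang 78.47
t bar- 90 x [-10.9  -4.4   6.8] y [-101.8  -89.1  -43. ] 193.6 ang -9.45
```

View pics/w5.png

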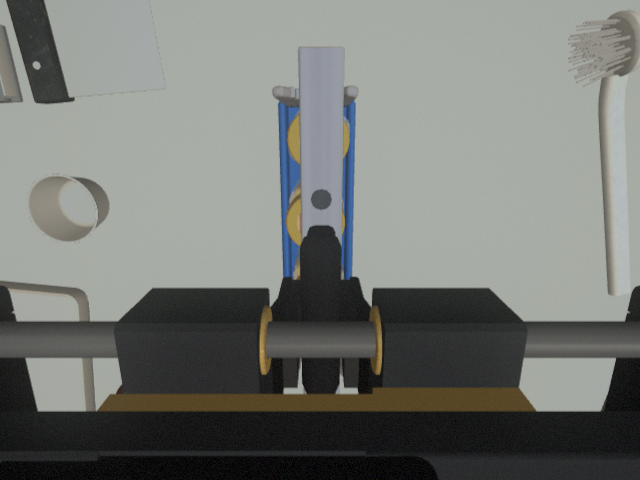

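The bar's end is at (322,50–230). It is parallel to the channel (±0.1°) and sits about 3.6 mm to the caddy's -x side of the ears at (283,92) and (350,92). I'll correct that and lower.

To row units: 0.05 m is 0.1, 0.0015 m is 0.003.

```bash
python3 steer.py '[[0, 0.003, -0.0074, 0.02, 0, 0, 0], [0, 0.003, -0.0074, 0.05, 0, 0, 0], [0, 0.003, -0.0074, 0.08, 0, 0, 0], [0, 0.003, -0.0074, 0.1, 0, 0, 0], [0, 0.003, -0.0074, 0.1, 0, 0, 0], [0, 0.003, -0.0074, 0.1, 0, 0, 0]]'; python3 - <<'E'
from h import *
to([.5865,-.195,.1145],frame(8.7),"seat")
c=r.capture("wrist"); np.savez("w6.npz",**c); tcp=r.sense()["tcp_pos"]
a=np.radians(8.7);R=np.array([[np.cos(a),-np.sin(a)],[np.sin(a),np.cos(a)]])
w=cloud(c);L=(w[...,:2]-[.5865,-.195])@R*1e3; z=w[...,2]*1e3
for nm,m in(("ears-",(z>112)&(z<126)&(L[...,1]<-80)&(L[...,1]>-105)&(abs(L[...,0])>14)),("bar-",(z>tcp[2]*1e3-10)&(z<tcp[2]*1e3+4)&(L[...,1]<-40)&(L[...,1]>-120))):
    m=m&(abs(L[...,0])<32); f=L[m]
    if len(f)>15: print(nm,len(f),"x",np.percentile(f[:,0],[2,50,98]).round(1),"y",np.percentile(f[:,1],[1,50,99]).round(1),np.median(z[m]).round(1))
E
```

```text
time_s: 25.4
tcp_pos: [0.5875, -0.1966, 0.1474]
ee_rot: [[0.151, -0.989, 0.002], [-0.989, -0.151, -0.003], [0.003, -0.002, -1.0]]
wrist_force: [-0.3, 1.1, -2.0]
gripper_width: 0.18
gripper_force: 29.9
seat d [-0.0018  0.0008  0.0329] rv [-0.1  -0.16 -0.04]
ears- 703 x [-24.   14.2  24.1] y [-97.1 -93.9 -91.3] 120.7
bar- 7348 x [-7.6  1.   9.5] y [-106.5  -76.3  -40.8] 143.9
```

To row units: 0.029 m is 0.058, 0.0008 m is 0.0016.

```bash
python3 steer.py '[[0, 0, 0.0016, 0.012, 0, 0, 0], [0, 0, 0.0016, 0.024, 0, 0, 0], [0, 0, 0.0016, 0.036, 0, 0, 0], [0, 0, 0.0016, 0.046, 0, 0, 0], [0, 0, 0.0016, 0.054, 0, 0, 0], [0, 0, 0.0016, 0.058, 0, 0, 0], [0, 0, 0.0016, 0.058, 0, 0, 0]]';python3 steer.py '[[0, 0, 0, 0.003, 0, 0, 0], [0, 0, 0, 0.005, 0, 0, 0], [0, 0, 0, 0.005, 0, 0, 0]]'
```

```text
time_s: 26.15
tcp_pos: [0.5863, -0.1967, 0.1179]
ee_rot: [[0.15, -0.989, 0.001], [-0.989, -0.15, -0.002], [0.002, -0.001, -1.0]]
wrist_force: [0.8, 0.2, -2.4]
gripper_width: 0.182
gripper_force: 29.9
time_s: 26.45
tcp_pos: [0.5864, -0.1967, 0.1158]
ee_rot: [[0.15, -0.989, 0.002], [-0.989, -0.15, -0.002], [0.002, -0.002, -1.0]]
wrist_force: [-0.7, 0.9, -2.6]
gripper_width: 0.179
gripper_force: 29.9
```

To row units: 0.001 m is 0.002.

```bash
python3 steer.py '[[0, 0, 0, 0.002, 0, 0, 0], [0, 0, 0, 0.002, 0, 0, 0]]';python3 steer.py '[[0, 0, 0, 0.002, 0, 0, 0], [0, 0, 0, 0.002, 0, 0, 0]]';python3 steer.py '[[0, 0, 0, 0.0016, 0, 0, 0], [0, 0, 0, 0.0016, 0, 0, 0]]'
```

```text
time_s: 26.65
tcp_pos: [0.5865, -0.1967, 0.1149]
ee_rot: [[0.15, -0.989, 0.002], [-0.989, -0.15, -0.002], [0.002, -0.002, -1.0]]
wrist_force: [0.6, -0.1, -2.4]
gripper_width: 0.181
gripper_force: 29.9
time_s: 26.85
tcp_pos: [0.5866, -0.1967, 0.1147]
ee_rot: [[0.15, -0.989, 0.003], [-0.989, -0.15, -0.002], [0.003, -0.002, -1.0]]
wrist_force: [-1.2, 0.2, 3.0]
gripper_width: 0.179
gripper_force: 29.9
time_s: 27.05
tcp_pos: [0.5866, -0.1967, 0.1147]
ee_rot: [[0.151, -0.989, 0.003], [-0.989, -0.151, -0.003], [0.003, -0.003, -1.0]]
wrist_force: [-2.8, 2.7, 6.4]
gripper_width: 0.18
gripper_force: 29.9
```

To row units: -0.12 m is -0.24, -0.07 m is -0.14.

```bash
python3 steer.py '[[0.6, 0, 0, 0, 0, 0, 0], [0.6, 0, 0, 0, 0, 0, 0], [0.6, 0, 0, 0, 0, 0, 0], [0.6, 0, 0, 0, 0, 0, 0], [0.6, 0, 0, -0.02, 0, 0, 0], [0.6, 0, 0, -0.06, 0, 0, 0], [0.6, 0, 0, -0.14, 0, 0, 0], [0.6, 0, 0, -0.24, 0, 0, 0]]'; python3 steer.py '[[0.6, -0.1, 0, -0.1, 0, 0, 0], [0.6, -0.2, 0, -0.2, 0, 0, 0], [0.6, -0.2, 0, -0.32, 0, 0, 0], [0.6, -0.2, 0, -0.32, 0, 0, 0], [0.6, -0.2, 0, -0.32, 0, 0, 0], [0.6, -0.2, 0, -0.32, 0, 0, 0]]'; python3 - <<'E'
from h import *
c=r.capture("wrist"); cv2.imwrite("pics/w7.png",c["pixels"][:,:,::-1])
a=np.radians(8.7);R=np.array([[np.cos(a),-np.sin(a)],[np.sin(a),np.cos(a)]])
w=cloud(c);L=(w[...,:2]-[.5865,-.195])@R*1e3; z=w[...,2]*1e3
for nm,m in(("ears",(z>114)&(z<127)&(abs(L[...,1])<105)&(abs(L[...,1])>80)&(abs(L[...,0])>13)),("bar",(z>107)&(z<114)&(abs(L[...,1])<120)&(abs(L[...,0])<14))):
    m=m&(abs(L[...,0])<32); f=L[m]; print(nm,len(f),"x",np.percentile(f[:,0],[2,50,98]).round(1),"y",np.percentile(f[:,1],[1,50,99]).round(1),np.median(z[m]).round(1))
for s in(-1,1):
    k=(z>107)&(z<114)&(abs(L[...,0])<14)&(L[...,1]*s>40)&(L[...,1]*s<88); print(s,np.median(z[k]).round(2),np.median(L[k][:,0]).round(2))
E
```

```text
time_s: 27.85
tcp_pos: [0.5851, -0.1963, 0.2329]
ee_rot: [[0.15, -0.989, -0.002], [-0.989, -0.15, -0.002], [0.001, 0.003, -1.0]]
wrist_force: [0.1, 0.1, -0.4]
gripper_width: 0.601
gripper_force: 0.0
time_s: 28.45
tcp_pos: [0.5709, -0.0968, 0.3945]
ee_rot: [[0.151, -0.989, 0.006], [-0.989, -0.151, -0.001], [0.002, -0.005, -1.0]]
wrist_force: [0.0, 0.8, -1.7]
gripper_width: 0.6
gripper_force: 0.0
ears 269 x [-24.  -13.5  23.7] y [-96.8 -91.9  93.6] 120.4
bar 2229 x [-8.7  0.1  9. ] y [-98.6 -32.8 100.4] 111.1
-1 111.13 0.05
1 111.14 0.13
```

View pics/w7.png

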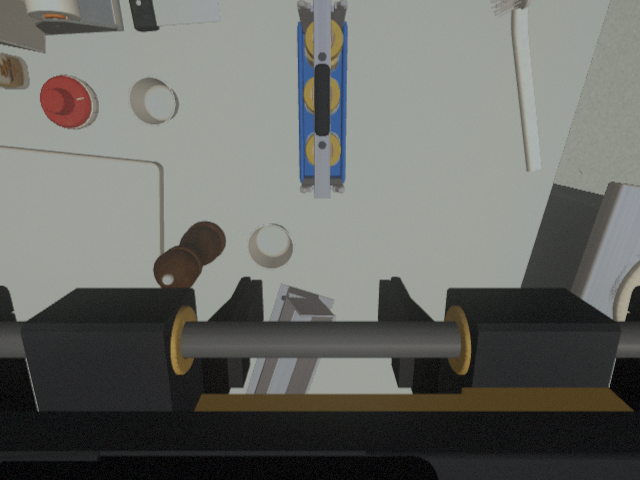

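The bar lies flat in both notches (322, 0–195), with its top at 111 mm at both ends and x offset under 0.2 mm. Three lids sit beneath it at (323,40), (322,95) and (323,150). Handing in.

```bash
python3 steer.py '[[0.6, 0, 0, 0, 0, 0, 0], [0.6, 0, 0, 0, 0, 0, 0]]'; python3 -c "
from station import r
print(r.finish_job())"
```

```text
time_s: 28.7
tcp_pos: [0.5705, -0.0976, 0.3912]
ee_rot: [[0.15, -0.989, -0.001], [-0.989, -0.15, -0.002], [0.002, 0.001, -1.0]]
wrist_force: [0.7, -0.9, -0.1]
gripper_width: 0.603
gripper_force: 0.0
the job is handed in; nothing more can be done
None
```

I handed the job in at 28.7 s: three jars stand in the caddy, the bar measured flat and centred in both notches, and the fourth jar was left in the rack; the hand-in returned no verdict.

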